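# Stir the wooden beads with the paddle from the rack

## Robot

A 7-joint arm with a two-finger parallel gripper is mounted at the origin on the work surface. World frame = base frame: x ahead of the robot, y to its left, z up, the work surface at z = 0. Lengths are in m, angles in rad, forces in N, time in s.
With the tool pointing down it reaches from about 0.425 to 0.925 m from the base axis. Payload 6.8 kg.
Tool frame: the origin (TCP) lies midway between the tips of the shut fingers; the grasp point (between the pads) lies 19 mm behind it (bot.pinch_z is the distance from the TCP to the grasp point, in m); z points along the fingers, y is the line along which they close (so a half turn about z gives the same grasp; the last joint's range is limited). The gripper opens to 85 mm and grips with 20 to 120 N. Pads are 22 mm wide; open, the fingers measure 114 mm over their backs; the gripper's body (76 mm by 85 mm) begins 54 mm behind the grasp point. The pads swing forward as they close: fully open they stand 13 mm farther back than shut.
Start: joints at [1.181, 0.477, 0.022, 1.555, -0.011, 1.109, -0.083], TCP at [0.188, -0.648, 0.231] pointing down, gripper open.
Joint ranges: [-2.96, 2.96], [-0.34, 2.1], [-1.41, 1.46], [0.24, 2.44], [-1.37, 4.51], [0.17, 1.92], [-2.96, 2.96]. Speed limits (rad/s): [2.39, 2.39, 3.14, 3.14, 3.14, 3.14, 3.14].

## Interface

Orientations are given as a unit quaternion [w, x, y, z].
In Python, from station import bot, imaging gives the robot as it stands. The module is installed in compiled form; this text tells all that it offers.
- The arm moves only by the tool carry_out, never from a script. Its argument "targets" is a list of rows, each a list of 5 numbers: the shift along the tool's x, y, z in cm, then the turn about the tool's z in degrees, then the opening, from -1 (shut) to 1 (fully open). In form: [[x, y, z, yaw, gripper], ...]. A call has 1 to 12 rows; each row shifts and turns the commanded pose from where the row before left it, along the tool's axes as they then stand; what a row does not reach is not made up. A row lasts 1/10 s, in which the tool goes at most 50 mm and 8.59 degrees, less where a joint would pass 70% of its speed; a pose out of reach is approached as far as the arm can. A call is refused whole if a number of a shift passes 5 or a number of a turn 8.59, either way. A call with a gripper value outside its range is refused whole. The fingers move at their own pace and stop on an object; "force" is the grip in N (left out, the last holds). Time passes only in rows, so rows that do not move let the fingers close. It gives the time, the measured TCP pose, the force, the opening and the grip force at its end, in the units of the state.
- bot.get_obs(): the state, without advancing time (a new reading comes with each control period).
- imaging.read_camera(name): name is "scene" or "top"; returns the picture (400x640x3 uint8, red, green, blue); there is no depth.
- imaging.calibration(name): a dict with "fx", "fy", "cx", "cy" (pixels), "extrinsics" (4x4, takes a point from world to camera coordinates). Camera axes: x right, y up, looking along -z (the intrinsics and any distortion apply to the point x, -y, -z); pixel columns grow to the right and rows downward; lengths in m; the calibration is good to about 2 mm. A picture is of the moment at which its call begins. calibration takes no time and is no camera call.
- bot.hand_in(): hands the job in; it is judged then, once.
The state is a dict: "t": time; "q": joint angles; "joint_vel": joint speeds; "joint_torque": joint torques, N m; "eef_pos": TCP position; "tool_rot": TCP orientation; "contact_force": force on the tool from outside, world axes, zero at the start; "torque": the same for the moment, N m; "gripper_width": opening from 0.0 (shut) to 1.0 (fully open); "grasp_force": force on a finger pad.
Only numpy, scipy, OpenCV 4.12 (cv2) and the standard library are available. Lean on these libraries where they do the work, as an engineer would, in place of code of your own. Each camera call takes 0.05 s, during which the arm holds its last target. There are 200 camera calls.

## Task

Draw the wooden paddle, of which only the blade sticks out, from the low rack and get hold of it by its handle instead. With its blade down in the bowl stir the five beads until every one of them has come at least 2 cm away from where it lay. Keep all beads in the bowl and the gripper's fingers off them. Finally lay the paddle flat on the middle of the plywood board and let go of it, without disturbing the other things on the bench.

Things in the scene. Friction and masses are not known exactly. Their poses are not given: they have to be found in the camera images.
- paddle: flat wooden stirring paddle, 200 mm long, 20 mm thick. Origin at its middle; +x runs to the handle end, z is normal to its faces. Blade 36 mm wide from the round tip at x = -100 mm to -38 mm, neck 26 mm wide to -20 mm, handle 18 mm wide from there to +100 mm. About 110 g. At first it lies flat on the bench, handle under the rack, about 50 mm of blade sticking out
- paddle_tip (a point): end of the paddle's blade (x = -100 mm, mid-thickness)
- paddle_grip (a point): point on the handle 110 mm from the blade tip, mid-thickness: a good place to hold it for stirring; jammed beads can swivel it in a weak grip, so grip hard and hold it steep
- paddle_end (a point): end of the paddle's handle (x = +100 mm)
- rack: low wooden bridge fixed to the bench, 170 deep (x) x 120 wide (y) x 50 mm high: side cheeks, roof, closed back. Origin on the bench, 20 mm in front of the open mouth, on the centre line; +x goes into the mouth, so it spans x = 20 to 190 mm. Inside 90 mm wide, 36 mm high. The paddle lies nearly along its x axis, blade towards -x
- bowl: wide round dark wooden bowl, fixed to the bench. Origin at the centre of its underside. 42 mm high, flat inner floor at z = 10 mm; outer radius 80 mm at the foot, 96 mm at the rim; wall 7 mm, so inner radius about 75 mm at the floor, 89 mm at the rim. At first the five beads stand in its +x half, its -x half is empty
- board: plain plywood rest board fixed to the bench, 220 (x) x 110 (y) x 15 mm. Origin at the centre of its underside
- bead0: chunky barrel-shaped wooden bead, 28 mm diameter, 26 mm tall, 12 g, loose in the bowl; origin at its centre; at the start it stands on a flat end
- bead1: chunky barrel-shaped wooden bead, 28 mm diameter, 26 mm tall, 12 g, loose in the bowl; origin at its centre
- bead2: chunky barrel-shaped wooden bead, 28 mm diameter, 26 mm tall, 12 g, loose in the bowl; origin at its centre
- bead3: chunky barrel-shaped wooden bead, 28 mm diameter, 26 mm tall, 12 g, loose in the bowl; origin at its centre
- bead4: chunky barrel-shaped wooden bead, 28 mm diameter, 26 mm tall, 12 g, loose in the bowl; origin at its centre
- gouge: bystander, loose: gouge: dark wooden handle and steel shank, about 170 mm long, lying; lies along its x axis
- sanding_block: bystander, loose: cork sanding block 90 x 50 x 30 mm; origin under its middle
- offcut: bystander, loose: wood offcut 100 x 45 x 40 mm; origin under its middle
- brush: bystander, loose: brush about 180 mm long, lying; lies along its x axis
- jar: bystander, loose: glass jar 70 mm wide, 110 mm tall; origin under its middle
- tin: bystander, loose: metal tin 84 mm wide, 100 mm tall; origin under its middle
- mallet: bystander, loose: wooden mallet lying on its side, 250 mm long, head 70 mm thick; origin under the free face of the head, handle towards +x

How it is judged:
On the way, in this order (a step that is already met when the one before it is completed fails the run):
1. the paddle is out of the rack ((x of paddle_end in the frame of rack below 0.02 m or z of paddle_end in the frame of rack above 0.08 m)), for 0.05 s.
2. the blade's tip is down in the bowl, close to its floor, the fingers holding the paddle (horizontal distance between paddle_tip and bowl below 0.082 m and z of paddle_tip in the frame of bowl below 0.032 m and contact force between the fingers and paddle above 1 N), for 0.1 s.
3. every bead is at least 15 mm from where it lay at the start, the blade still in the bowl (distance of each of bead0, bead1, bead2, bead3, bead4 from where it was at the start of the episode above 0.015 m and horizontal distance between paddle_tip and bowl below 0.09 m and z of paddle_tip in the frame of bowl below 0.045 m), for 0.1 s.
At the end, for the whole second after the job is handed in: The paddle lies flat (within 7 degrees) on the rest board, its middle within 70 mm lengthwise and 45 mm sideways of the board's centre, released and at rest; all five beads are in the bowl, at rest (angle between the z axis of paddle and the z axis of board, either way round below 0.12 rad and x of paddle in the frame of board between -0.07 and 0.07 m and y of paddle in the frame of board between -0.045 and 0.045 m and z of paddle in the frame of board between 0.02 and 0.03 m and linear speed of paddle below 0.02 m/s and contact force between the fingers and paddle below 0.1 N and horizontal distance between each of bead0, bead1, bead2, bead3, bead4 and bowl below 0.085 m and z of each of bead0, bead1, bead2, bead3, bead4 in the frame of bowl below 0.05 m and linear speed of each of bead0, bead1, bead2, bead3, bead4 below 0.03 m/s); the robot touches nothing.
It fails at once if a bead leaves the bowl (horizontal distance between any of bead0, bead1, bead2, bead3, bead4 and bowl above 0.11 m).
It fails at once if the fingers push on a bead (contact force between the fingers and bead0 above 0.5 N or contact force between the fingers and bead1 above 0.5 N or contact force between the fingers and bead2 above 0.5 N or contact force between the fingers and bead3 above 0.5 N or contact force between the fingers and bead4 above 0.5 N).
It fails at once if a bystander is moved by more than 30 mm (distance of any of gouge, sanding_block, offcut, brush, jar, tin, mallet from where it was at the start of the episode above 0.03 m).
It also fails if it takes over 72 s, if anything falls off the work surface, if the arm or the gripper's body presses on something with over 40 N, if the wrist force passes 120 N, or if a joint passes its speed limit or range.

## Working session

There is one attempt and no reset: what is moved stays moved. The work goes in short steps, Python scripts to look and compute and a tool call to move; the robot and the scene stay as the last step left them, time stands still between calls to the robot, and variables do not carry over. Pictures are saved under pics/ and viewed, at most 10 in all, crops included, and the job is handed in when it is done.

Besides the shell and the picture viewer there is one more tool, called after "Call:" by a JSON object that holds its "method" and its "body". carry_out: Moves the arm, as the interface text tells. Its arguments: {"type":"object","properties":{"targets":{"type":"array"},"force":{"type":"number"}},"required":["targets"]}

```bash
mkdir -p pics
python3 - <<'E'
from station import bot, imaging
import cv2,numpy as np
for n in("top","scene"):
    im=imaging.read_camera(n); cv2.imwrite(f"pics/{n}0.png",cv2.resize(im[:,:,::-1],(800,500),interpolation=cv2.INTER_CUBIC)); cv2.imwrite(f"{n}0_raw.png",im[:,:,::-1])
    c=imaging.calibration(n); print(n,{k:(np.round(v,4).tolist()) for k,v in c.items()})
o=bot.get_obs(); print(o["eef_pos"],o["tool_rot"],bot.pinch_z,o["t"])
E
```

```text
top {'fx': 492.4678, 'fy': 492.4678, 'cx': 321.4538, 'cy': 197.808, 'extrinsics': [[-0.0263, -0.9996, -0.0034, 0.0127], [0.9841, -0.0264, 0.1756, -0.5739], [-0.1756, 0.0013, 0.9845, -1.3156], [0.0, 0.0, 0.0, 1.0]]}
scene {'fx': 408.2993, 'fy': 408.2993, 'cx': 320.7475, 'cy': 198.9848, 'extrinsics': [[0.8122, 0.5834, 0.0041, -0.4689], [-0.4515, 0.624, 0.6378, 0.1957], [0.3695, -0.5198, 0.7702, -1.3717], [0.0, 0.0, 0.0, 1.0]]}
[ 0.18755566 -0.64786112  0.2304209 ] [-8.16734096e-04  9.90088118e-01  1.40445092e-01 -1.66134403e-04] 0.0187 0.1
```

View pics/top0.png

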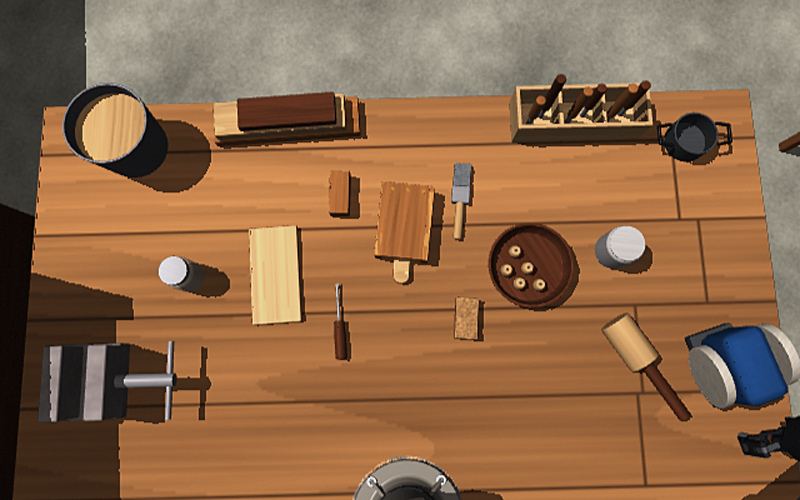

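View pics/scene0.png

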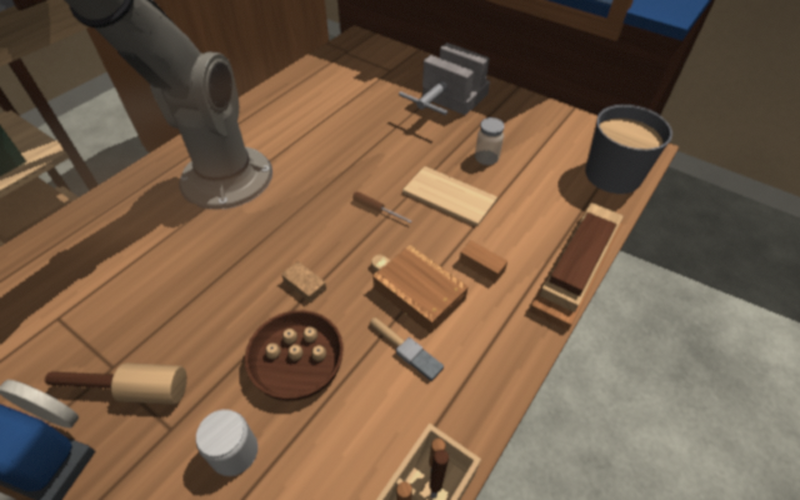

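The top view shows the paddle blade at (402,272), the rack at (405,222), the board at (275,275), the bowl at (533,265) and the sanding block at (467,318). The gouge is at (340,320), and the beads are around (515–540, 250–285). The scene view agrees. Next I'll get metric positions and an enlarged crop.

```bash
cat > h.py <<'E'
from station import bot, imaging
import cv2,numpy as np
def w(u,v,z,n="top"):
    c=imaging.calibration(n);E=np.array(c["extrinsics"]);R,t=E[:3,:3],E[:3,3]
    d=R.T@np.array([(u-c["cx"])/c["fx"],-(v-c["cy"])/c["fy"],-1]);o=-R.T@t
    return o+d*(z-o[2])/d[2]
def px(p,n="top"):
    c=imaging.calibration(n);E=np.array(c["extrinsics"]);q=E[:3,:3]@p+E[:3,3]
    return c["cx"]+c["fx"]*q[0]/-q[2],c["cy"]-c["fy"]*q[1]/-q[2]
def shot(name,u0,v0,u1,v1,k,n="top"):
    im=imaging.read_camera(n)[v0:v1,u0:u1,::-1];cv2.imwrite(f"pics/{name}.png",cv2.resize(im,None,fx=k,fy=k,interpolation=cv2.INTER_CUBIC))
E
python3 - <<'E'
from h import *
im=cv2.imread("top0_raw.png")[125:295,190:470]; cv2.imwrite("pics/crop0.png",cv2.resize(im,None,fx=2.85,fy=2.85,interpolation=cv2.INTER_CUBIC))
E
```

```text
(no output)
```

View pics/crop0.png

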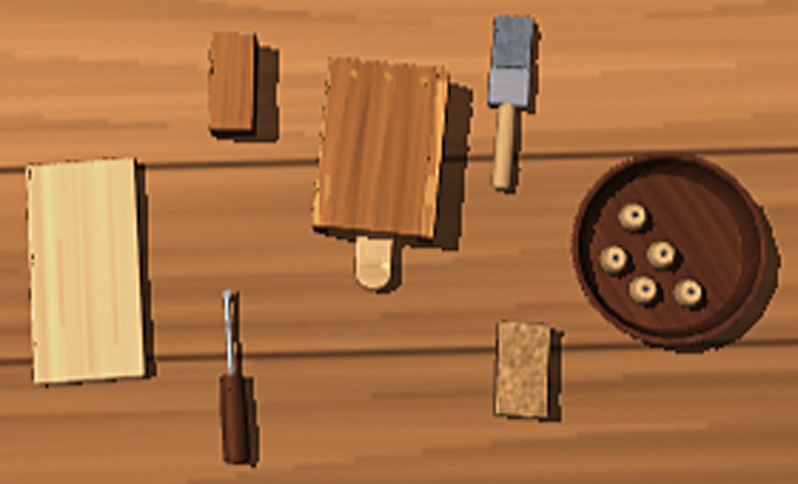

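The crop shows the blade tip at (376,291) with its sides at u = 357 and 393. The rack's front edge runs from (313,232) to (435,240), and the bowl rim spans u 571–765, v 152–348. The board corners are (28,163), (135,157), (145,377) and (35,382). The beads are at (634,216), (615,259), (662,254), (645,290) and (689,292).

Run:
```python
from h import *
f=lambda u,v,z:np.round(w(u/2.85+190,v/2.85+125,z),3)
print("tip",f(376,291,.012),"bladeL",f(357,262,.02),"R",f(393,262,.02), f(357,243,.02),f(393,243,.02))
print("rack",f(313,230,.05),f(433,241,.05),f(330,57,.05),f(450,71,.05))
for u,v in((571,252),(765,252),(668,152),(668,348)):print("rim",f(u,v,.042))
for u,v in((28,163),(135,157),(145,377),(35,382)):print("board",f(u,v,.015))
for u,v in((634,216),(615,259),(662,254),(645,290),(689,292)):print("bead",f(u,v,.036))
for u,v in((496,320),(550,325),(547,417),(494,415)):print("sand",f(u,v,.03))
for u,v in((230,290),(222,463),(247,463)):print("gouge",f(u,v,.01))
for u,v in((500,190),(494,100),(533,15)):print("brush",f(u,v,.01))
for u,v in((209,130),(253,130)):print("offcut",f(u,v,.04))
```

```text
tip [ 0.497 -0.002  0.012] bladeL [0.525 0.016 0.02 ] R [ 0.524 -0.019  0.02 ] [0.544 0.016 0.02 ] [ 0.543 -0.02   0.02 ]
rack [0.554 0.058 0.05 ] [ 0.54  -0.058  0.05 ] [0.727 0.038 0.05 ] [ 0.71  -0.081  0.05 ]
rim [ 0.526 -0.193  0.042]
rim [ 0.521 -0.381  0.042]
rim [ 0.623 -0.293  0.042]
rim [ 0.431 -0.281  0.042]
board [0.635 0.345 0.015]
board [0.639 0.237 0.015]
board [0.418 0.227 0.015]
board [0.416 0.334 0.015]
bead [ 0.561 -0.257  0.036]
bead [ 0.519 -0.236  0.036]
bead [ 0.523 -0.282  0.036]
bead [ 0.488 -0.263  0.036]
bead [ 0.485 -0.306  0.036]
sand [ 0.463 -0.118  0.03 ]
sand [ 0.457 -0.17   0.03 ]
sand [ 0.369 -0.163  0.03 ]
sand [ 0.372 -0.112  0.03 ]
gouge [0.502 0.143 0.01 ]
gouge [0.333 0.152 0.01 ]
gouge [0.333 0.128 0.01 ]
brush [ 0.596 -0.129  0.01 ]
brush [ 0.689 -0.127  0.01 ]
brush [ 0.778 -0.171  0.01 ]
offcut [0.658 0.16  0.04 ]
offcut [0.657 0.116 0.04 ]
```

```bash
cat >> h.py <<'E'
from scipy.spatial.transform import Rotation as Ro
def go(x,y,z,ang=None):
    o=bot.get_obs();q=o["tool_rot"];R=Ro.from_quat([q[1],q[2],q[3],q[0]]).as_matrix()
    a=np.degrees(np.arctan2(R[1,0],R[0,0]))
    print("t %.2f"%o["t"],"eef",np.round(o["eef_pos"],4),"ang %.1f"%a,"F",np.round(o["contact_force"],1),"grip",round(float(o["gripper_width"]),3),np.round(o["grasp_force"],1),"tilt",np.round(R[:,2],3))
    if x is not None: print("shift cm",np.round(100*R.T@(np.array([x,y,z])-o["eef_pos"]),2),"turn",None if ang is None else round(a-ang,1))
E
echo
```

Call:
{"method": "carry_out", "body": {"targets": [[0,0,0,6,1],[0,0,0,6,1],[0,0,0,6,1],[0,0,0,0,1]], "force": 40}}

```text
t: 0.5
eef_pos: [0.1878, -0.648, 0.2307]
tool_rot: [-0.0, 1.0, -0.017, -0.0]
contact_force: [-0.3, -1.0, 0.4]
gripper_width: 1.001
grasp_force: 0.0
```

```bash
python3 -c "
from h import *
go(.522,-.0015,.15)"
```

```text
t 0.50 eef [ 0.1878 -0.648   0.2307] ang -1.9 F [-0.3 -1.   0.4] grip 1.001 0.0 tilt [-0.001  0.001 -1.   ]
shift cm [ 31.27 -65.72   8.12] turn None
```

Call:
{"method": "carry_out", "body": {"targets": [[1.74,-3.65,0,0,1],[1.74,-3.65,0,0,1],[1.74,-3.65,0,0,1],[1.74,-3.65,0,0,1],[1.74,-3.65,0,0,1],[1.74,-3.65,0,0,1],[1.74,-3.65,0,0,1],[1.74,-3.65,0,0,1],[1.74,-3.65,0,0,1],[1.74,-3.65,0,0,1],[1.74,-3.65,0,0,1],[1.74,-3.65,0,0,1]]}}

```text
t: 1.7
eef_pos: [0.411, -0.2159, 0.2314]
tool_rot: [0.0, 1.0, -0.015, 0.0]
contact_force: [1.1, -0.3, -0.4]
gripper_width: 0.997
grasp_force: 0.0
```

Call:
{"method": "carry_out", "body": {"targets": [[1.74,-3.65,0.5,0,1],[1.74,-3.65,1,0,1],[1.74,-3.65,1.5,0,1],[1.74,-3.65,1.5,0,1],[1.74,-3.65,1.5,0,1],[1.74,-3.65,2,0,1],[0,0,2,0,1],[0,0,0,0,1]]}}

```text
t: 2.5
eef_pos: [0.5202, -0.0008, 0.1288]
tool_rot: [-0.0, 1.0, -0.014, -0.003]
contact_force: [-0.3, -1.0, 0.0]
gripper_width: 0.998
grasp_force: 0.0
```

```bash
python3 -c "
from h import *
go(.520,-.0015,.007)"
```

```text
t 2.50 eef [ 0.5202 -0.0008  0.1288] ang -1.6 F [-0.3 -1.   0. ] grip 0.998 0.0 tilt [-0.005  0.    -1.   ]
shift cm [ 0.04  0.07 12.18] turn None
```

Call:
{"method": "carry_out", "body": {"targets": [[0,0.1,3,0,0.2],[0,0,3,0,0.2],[0,0,3,0,0.2],[0,0,1.5,0,0.2],[0,0,1,0,0.2],[0,0,0.7,0,0.2],[0,0,0.5,0,0.2],[0,0,0,0,0.2]]}}

```text
t: 3.3
eef_pos: [0.5222, -0.0031, 0.0045]
tool_rot: [0.0, 1.0, -0.016, 0.0]
contact_force: [-0.1, 0.1, 0.5]
gripper_width: 0.599
grasp_force: 0.0
```

Call:
{"method": "carry_out", "body": {"targets": [[0,0,0,0,-1],[0,0,0,0,-1],[0,0,0,0,-1],[0,0,0,0,-1]]}}

```text
t: 3.7
eef_pos: [0.5227, -0.0028, 0.0052]
tool_rot: [0.0, 1.0, -0.016, 0.001]
contact_force: [-1.6, 0.1, 6.2]
gripper_width: 0.407
grasp_force: 40.8
```

Call:
{"method": "carry_out", "body": {"targets": [[-0.4,0,-0.1,0,-1],[-0.8,0,-0.1,0,-1],[-1.2,0,0,0,-1],[-1.2,0,0,0,-1],[-1.2,0,0,0,-1],[-1.2,0,0,0,-1],[-1.2,0,0,0,-1],[-1.0,0,0,0,-1],[-0.6,0,0,0,-1],[0,0,0,0,-1]]}}

```text
t: 4.7
eef_pos: [0.433, -0.0001, 0.0063]
tool_rot: [0.0, 1.0, -0.016, -0.0]
contact_force: [1.1, 0.3, -1.8]
gripper_width: 0.408
grasp_force: 40.0
```

```bash
python3 -c "
from h import *
go(None,0,0); shot('pull',240,150,400,290,4)"
```

```text
t 4.70 eef [ 4.33e-01 -1.00e-04  6.30e-03] ang -1.8 F [ 1.1  0.3 -1.8] grip 0.408 40.0 tilt [-0.001 -0.    -1.   ]
```

View pics/pull.png

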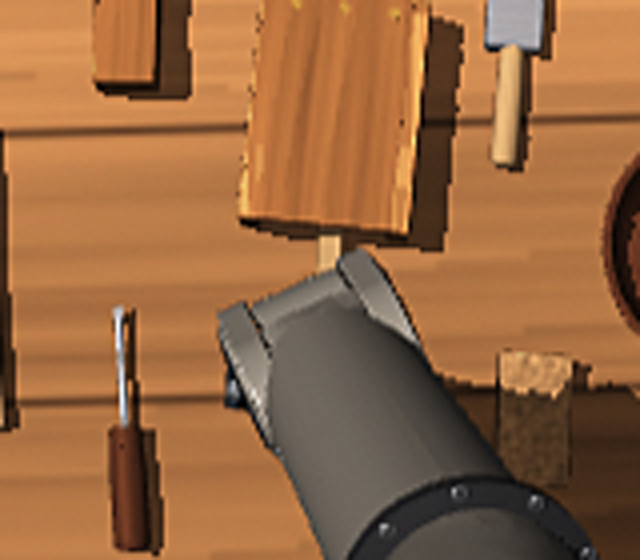

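Call:
{"method": "carry_out", "body": {"targets": [[0,0,0,0,0.2],[0,0,0,0,0.2],[0,0,0,0,0.2],[1.5,0.05,-0.1,0,0.2],[2,0.05,0,0,0.2],[2,0.05,0,0,0.2],[2,0,0,0,0],[1.4,0,0,0,-0.2],[0,0,0.2,0,-1],[0,0,0,0,-1],[0,0,0,0,-1],[0,0,0,0,-1]]}}

```text
t: 5.95
eef_pos: [0.5222, -0.0044, 0.0053]
tool_rot: [0.0, 1.0, -0.016, -0.0]
contact_force: [1.3, -0.8, 1.6]
gripper_width: 0.198
grasp_force: 40.1
```

Call:
{"method": "carry_out", "body": {"targets": [[-0.4,0,-0.1,0,-1],[-0.8,0,0,0,-1],[-1.2,0,0,0,-1],[-1.2,0,0,0,-1],[-1.2,0,0,0,-1],[-1.2,0,0,0,-1],[-1.0,0,0,0,-1],[-0.8,0,0,0,-1],[-0.5,0,0,0,-1],[0,0,0,0,-1]]}}

```text
t: 6.95
eef_pos: [0.4393, -0.0017, 0.0063]
tool_rot: [0.0, 1.0, -0.016, -0.0]
contact_force: [0.1, -0.0, -1.0]
gripper_width: 0.2
grasp_force: 39.9
```

```bash
python3 -c "
from h import *
go(None,0,0); shot('pull2',200,100,440,290,3); shot('pull2s',180,160,420,320,3,'scene')
a=cv2.imread('pics/pull2.png');b=cv2.imread('pics/pull2s.png')
a=cv2.resize(a,None,fx=.55,fy=.55);b=cv2.resize(b,None,fx=.55,fy=.55)
"
```

```text
t 6.95 eef [ 0.4393 -0.0017  0.0063] ang -1.8 F [ 0.1 -0.  -1. ] grip 0.2 39.9 tilt [-0. -0. -1.]
```

View pics/pull2s.png

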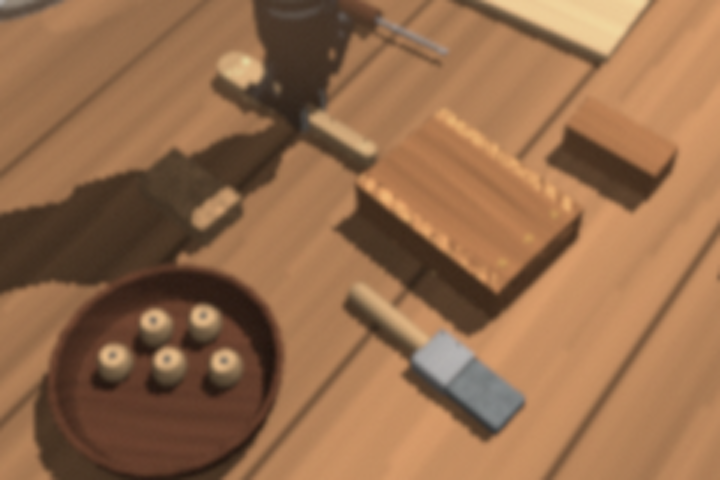

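The paddle now lies clear of the rack, its handle end just in front of the mouth at crop (370,155), held mid-handle. I'll slide the grip toward the handle end and lift with a weak grip to see if the blade droops.

Call:
{"method": "carry_out", "body": {"targets": [[0,0,0,0,-0.2],[0,0,0,0,-0.2],[1.2,0,0,0,-0.2],[1.2,0,0,0,-0.2],[1.2,0,0,0,-0.2],[0,0,0.1,0,-1],[0,0,0,0,-1],[0,0,0,0,-1]], "force": 20}}

```text
t: 7.85
eef_pos: [0.4763, -0.0028, 0.0054]
tool_rot: [-0.0, 1.0, -0.016, 0.0]
contact_force: [1.6, -0.3, 2.6]
gripper_width: 0.204
grasp_force: 21.2
```

Call:
{"method": "carry_out", "body": {"targets": [[0,0,-1,0,-1],[0,0,-2,0,-1],[0,0,-2,0,-1],[0,0,-2,0,-1],[0,0,-2,0,-1],[0,0,-2,0,-1],[0,0,-2,0,-1],[0,0,-1,0,-1],[0,0,0,0,-1]]}}

```text
t: 8.75
eef_pos: [0.4762, -0.0029, 0.1465]
tool_rot: [0.0, 1.0, -0.016, 0.001]
contact_force: [-0.1, -0.7, -1.4]
gripper_width: 0.206
grasp_force: 20.9
```

```bash
python3 -c "
from h import *
go(None,0,0); print(np.round(bot.get_obs()['q'],2)); shot('lift',160,40,420,220,3,'scene')
"
```

```text
t 8.75 eef [ 0.4762 -0.0029  0.1465] ang -1.9 F [-0.1 -0.7 -1.4] grip 0.206 20.9 tilt [ 0.002 -0.    -1.   ]
[ 0.17  0.28 -0.34  2.08  0.13  0.79 -1.85]
```

View pics/lift.png

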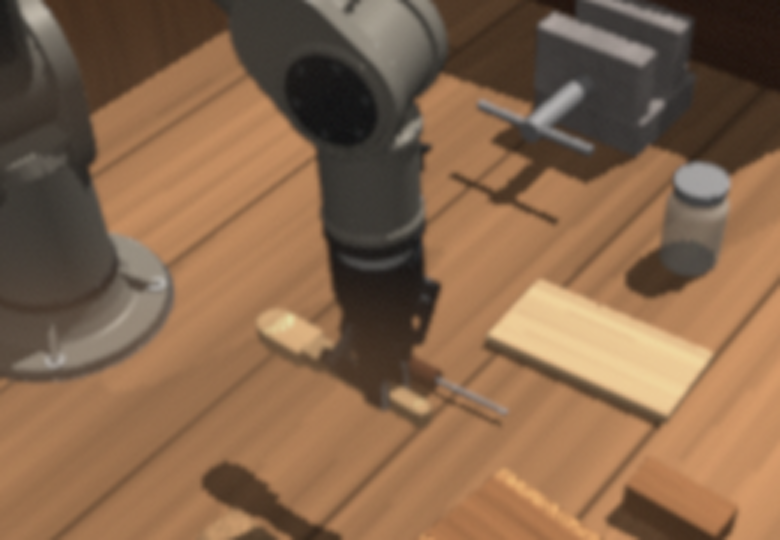

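The paddle stays level even with the weak grip, so gravity won't swivel it (tip at about (285,325), end at (415,400) in the crop). I'll press the handle end onto the rack's front edge so the blade swivels downward.

Call:
{"method": "carry_out", "body": {"targets": [[1.5,0,0,0,-1],[1.6,0,1,0,-1],[1.5,0,2,0,-1],[0,0,2.5,0,-1],[0,0,2,0,-1],[0,0,1,0,-1],[0,0,0.5,0,-1],[0,0,0.3,0,-1],[0,0,0.3,0,-1],[0,0,0,0,-1]], "force": 20}}

```text
t: 9.8
eef_pos: [0.5219, -0.0043, 0.0497]
tool_rot: [0.0, 1.0, -0.016, 0.0]
contact_force: [-0.7, -0.3, 0.1]
gripper_width: 0.204
grasp_force: 21.7
```

```bash
python3 -c "
from h import *
go(.522,-.003,.05); shot('press',180,70,420,230,3,'scene')
"
```

```text
t 9.80 eef [ 0.5219 -0.0043  0.0497] ang -1.8 F [-0.7 -0.3  0.1] grip 0.204 21.7 tilt [ 0. -0. -1.]
shift cm [ 0.01 -0.13 -0.03] turn None
```

View pics/press.png

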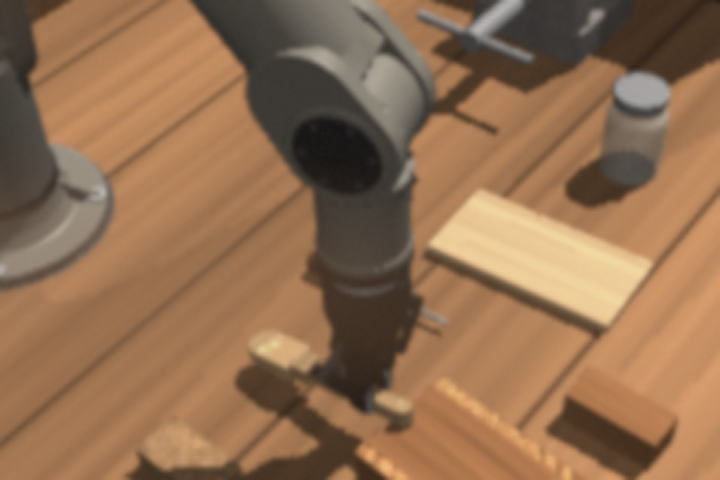

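Blade tip at crop (252,343), its shadow detached, so the blade is still clear of the bench; handle end at about (405,410). I'll solve for the tilt in the paddle's vertical plane.

```bash
cat >> h.py <<'E'
def wy(u,v,y,n="scene"):
    a,b=w(u,v,0,n),w(u,v,.3,n); s=(y-a[1])/(b[1]-a[1]); return np.round(a+s*(b-a),3)
E
python3 -c "
from h import *
for u,v in((250,343),(256,358),(270,368),(410,405),(398,428),(340,375),(374,405)): print(u,v,wy(180+u/3,70+v/3,-.004))
for u,v in((435,385),(360,450),(397,418)): print('rack',np.round(w(180+u/3,70+v/3,.05,'scene'),3))
"
```

```text
250 343 [ 0.37  -0.004  0.027]
256 358 [ 0.376 -0.004  0.008]
270 368 [ 0.393 -0.004  0.005]
410 405 [ 0.566 -0.004  0.072]
398 428 [ 0.552 -0.004  0.028]
340 375 [ 0.485 -0.004  0.058]
374 405 [ 0.525 -0.004  0.042]
rack [0.56  0.044 0.05 ]
rack [ 0.55  -0.058  0.05 ]
rack [ 0.555 -0.009  0.05 ]
```

The paddle now slopes about 15°, tip (x 0.37, z 0.017) below the end (x 0.566, z 0.066), so it swivels easily. Next I'll push the tip against the rack's back to steepen it.

Call:
{"method": "carry_out", "body": {"targets": [[0,0,-2,0,-1],[0,0,-3,0,-1],[0,0,-3,5,-1],[3,0,-0.5,0,-1],[4,0,0,0,-1],[4,0,0,0,-1],[4,0,0,0,-1],[4,0,0,0,-1],[4,0,0,0,-1],[4,0,0,0,-1],[4,0,0,0,-1],[3,0,0,0,-1]]}}

```text
t: 11.05
eef_pos: [0.8619, -0.0457, 0.1345]
tool_rot: [0.0, 0.998, -0.06, 0.001]
contact_force: [0.1, -0.5, -1.3]
gripper_width: 0.201
grasp_force: 21.5
```

```bash
python3 -c "
from h import *
go(.880,-.041,.06,-7)"
```

```text
t 11.05 eef [ 0.8619 -0.0457  0.1345] ang -6.9 F [ 0.1 -0.5 -1.3] grip 0.201 21.5 tilt [ 0.002 -0.    -1.   ]
shift cm [ 1.72 -0.68  7.46] turn 0.1
```

Call:
{"method": "carry_out", "body": {"targets": [[1.8,-0.7,2,0,-1],[0,0,3,0,-1],[0,0,2.3,0,-1],[0,0,0,0,-1],[-0.9,0,0,0,-1],[-0.9,0,0,0,-1],[-0.4,0,-1,0,-1],[-0.4,0,-1.2,0,-1],[-0.5,0,-1,0,-1],[-0.6,0,-1.2,0,-1],[0,0,0,0,-1]]}}

```text
t: 12.15
eef_pos: [0.8455, -0.0363, 0.1123]
tool_rot: [-0.0, 0.998, -0.06, 0.006]
contact_force: [7.9, -0.7, 4.7]
gripper_width: 0.203
grasp_force: 21.5
```

```bash
python3 -c "
from h import *
go(.845,-.037,.109,-7); shot('push',250,100,460,260,3.5,'scene')
"
```

```text
t 12.15 eef [ 0.8455 -0.0363  0.1123] ang -6.9 F [ 7.9 -0.7  4.7] grip 0.203 21.5 tilt [ 0.012 -0.    -1.   ]
shift cm [-0.05  0.08  0.33] turn 0.1
```

View pics/push.png

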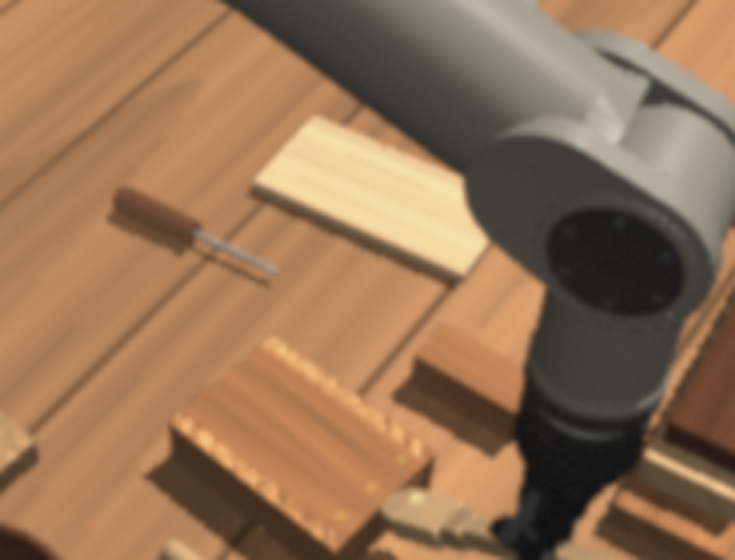

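The blade tip is at crop (385,505), right at the rack's back edge; force 8 N in x confirms contact. I'll compute its height.

```bash
python3 -c "
from h import *
f=lambda u,v,y:wy(250+u/3.5,100+v/3.5,y)
print(f(385,508,-.021),f(392,495,-.021),f(495,540,-.032),f(457,508,-.028))
print([np.round(w(250+u/3.5,100+v/3.5,.05,'scene'),3) for u,v in((433,460),(335,555))])
"
```

```text
[ 0.719 -0.021  0.033] [ 0.723 -0.021  0.054] [ 0.81  -0.032  0.088] [ 0.777 -0.028  0.094]
[array([0.73 , 0.026, 0.05 ]), array([ 0.716, -0.086,  0.05 ])]
```

Call:
{"method": "carry_out", "body": {"targets": [[0.4,0,0.5,0,-1],[0,0,1.8,0,-1],[-0.6,0,0,0,-1],[-0.9,0,-0.8,0,-1],[-0.8,0,-0.8,0,-1],[-0.7,0,-0.8,0,-1],[-0.8,0,-0.7,0,-1],[-0.8,0,-0.6,0,-1],[-0.8,0,-0.6,0,-1],[-0.7,0,-0.4,0,-1],[0,0,0,0,-1]]}}

```text
t: 13.3
eef_pos: [0.7834, -0.0287, 0.1292]
tool_rot: [0.0, 0.998, -0.06, -0.001]
contact_force: [0.2, 0.1, -0.9]
gripper_width: 0.205
grasp_force: 19.8
```

```bash
python3 -c "
from h import *
go(.845,-.037,.109,-7); 
im=imaging.read_camera('scene')[150:300,310:460,::-1]; cv2.imwrite('pics/push2.png',cv2.resize(im,None,fx=3.9,fy=3.9,interpolation=cv2.INTER_CUBIC))
"
```

```text
t 13.30 eef [ 0.7834 -0.0287  0.1292] ang -6.8 F [ 0.2  0.1 -0.9] grip 0.205 19.8 tilt [-0.002  0.    -1.   ]
shift cm [6.22 0.09 2.01] turn 0.2
```

View pics/push2.png

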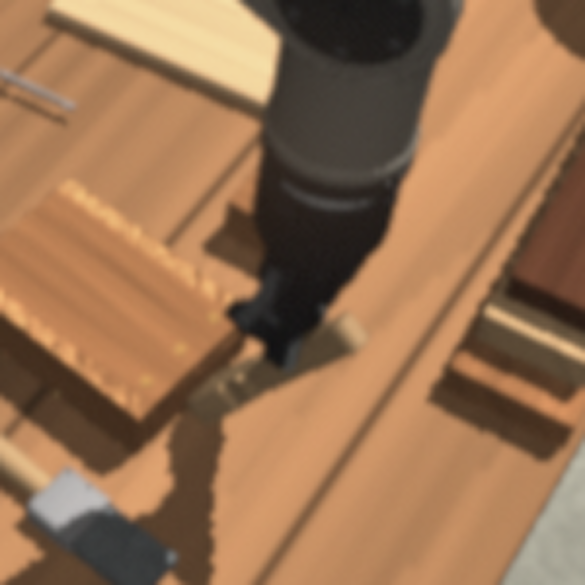

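The blade is now behind the rack, tip at (203,410) and handle end at (350,335).

```bash
python3 -c "
from h import *
f=lambda u,v,y:wy(310+u/3.9,150+v/3.9,y)
print(f(195,400,-.021),f(205,415,-.021),f(335,320,-.033),f(352,345,-.033),f(365,340,-.033),f(290,355,-.027),f(255,385,-.02))
"
```

```text
[ 0.722 -0.021 -0.   ] [ 0.731 -0.021 -0.011] [ 0.808 -0.033  0.181] [ 0.821 -0.033  0.167] [ 0.828 -0.033  0.178] [ 0.784 -0.027  0.116] [ 0.762 -0.02   0.054]
```

Call:
{"method": "carry_out", "body": {"targets": [[0,0,-1,0,-1],[-0.4,0,-0.4,0,-1],[-0.6,0,-0.4,0,-1],[-0.6,0,-0.3,0,-1],[-0.6,0,-0.3,0,-1],[0,0,0,0,-1]]}}

```text
t: 13.95
eef_pos: [0.7625, -0.0262, 0.1541]
tool_rot: [0.0, 0.998, -0.06, 0.0]
contact_force: [0.6, -0.7, -0.8]
gripper_width: 0.204
grasp_force: 20.6
```

Call:
{"method": "carry_out", "body": {"targets": [[1,0,-1,0,-1],[0.5,0,-3,0,-1],[0,0,-4,0,-1],[0,0,-4,0,-1],[0,0,0,0,-1],[0,0,0,0,-1]], "force": 120}}

```text
t: 14.55
eef_pos: [0.7781, -0.028, 0.2744]
tool_rot: [-0.0, 0.998, -0.06, 0.001]
contact_force: [-0.7, 0.0, -1.8]
gripper_width: 0.172
grasp_force: 117.4
```

```bash
python3 -c "
from h import *
go(.525,-.34,.25,None)
im=imaging.read_camera('scene'); cv2.imwrite('s_up.png',im[:,:,::-1])
# paddle-coloured pixels near the hand
o=bot.get_obs()['eef_pos']; u,v=px(o,'scene'); print(u,v)
h=cv2.cvtColor(im,cv2.COLOR_RGB2HSV); 
m=((h[:,:,0]>14)&(h[:,:,0]<28)&(h[:,:,2]>70)&(h[:,:,1]<150)).astype(np.uint8); u,v=int(u),int(v)
n,l,s,c=cv2.connectedComponentsWithStats(m)
for i in range(1,n):
  if s[i][4]>25 and abs(c[i][0]-u)<90 and abs(c[i][1]-v)<110: print(s[i],c[i].round(1))
"
```

```text
t 14.55 eef [ 0.7781 -0.028   0.2744] ang -6.9 F [-0.7  0.  -1.8] grip 0.172 117.4 tilt [ 0.001  0.    -1.   ]
shift cm [-21.4  34.    2.4] turn None
390.5656831556982 198.5009498893518
[432  85  10  13  46] [436.7  92. ]
[399 123  31  14  97] [417.5 132.7]
[ 322  133   64   47 1630] [356.  155.1]
[432 162  67  87 853] [464.1 210.8]
[368 184  45  46 475] [389.7 206.3]
[326 196  17  13  53] [333.6 202. ]
[296 254  27  23 248] [308.8 265.3]
```

```bash
python3 -c "
from h import *
im=cv2.imread('s_up.png')[:,:,::-1]
h=cv2.cvtColor(np.ascontiguousarray(im),cv2.COLOR_RGB2HSV)
m=((h[:,:,0]>14)&(h[:,:,0]<28)&(h[:,:,2]>70)&(h[:,:,1]<150))
for r in range(180,234,2): print(r,''.join('#' if m[r,c] else '.' for c in range(355,425)))
# predicted tip/end for tilts
o=np.array([.7781,-.028,.279]); d=np.array([.9925,-.122,0])
for th in(60,70,78,85,90):
  t=np.radians(th); a=d*np.cos(t)+np.array([0,0,np.sin(t)]); print(th,np.round(px(o-.15*a,'scene')),np.round(px(o+.05*a,'scene')))
"
```

```text
180 ......................................................................
182 ......................................................................
184 .................................................###..................
186 ...............................................#######................
188 ..............................................##########..............
190 .............................................#############............
192 ...........................................#############..............
194 .........................................#############................
196 .....................................#..##########....................
198 .....................................#.##########.....................
200 .......................................########.......................
202 .....................................########.........................
204 ..................................########............................
206 ...............................#########..............................
208 ............................#.#########.......
[... 359 characters left out ...]
#.......................................
220 ..##.............###########..........................................
222 .......##.......##########............................................
224 ........##....###########.............................................
226 ..............#######.................................................
228 .............######...................................................
230 .........##...........................................................
232 .........##...........................................................
60 [359. 215.] [405. 189.]
70 [366. 223.] [402. 186.]
78 [372. 229.] [399. 184.]
85 [378. 234.] [397. 182.]
90 [383. 237.] [395. 181.]
```

Tilt is about 71°, now held with 120 N. Over to the bowl.

Call:
{"method": "carry_out", "body": {"targets": [[0,0,0,-6.9,-1],[-1.93,3.32,0,0,-1],[-1.93,3.32,0,0,-1],[-1.93,3.32,0,0,-1],[-1.93,3.32,0,0,-1],[-1.93,3.32,0,0,-1],[-1.93,3.32,0,0,-1],[-1.93,3.32,0,0,-1],[-1.93,3.32,0,0,-1],[-1.93,3.32,0,0,-1],[0,0,0,0,-1]]}}

```text
t: 15.7
eef_pos: [0.5987, -0.3348, 0.2707]
tool_rot: [0.001, 1.0, -0.005, -0.003]
contact_force: [-1.1, -0.7, -1.2]
gripper_width: 0.177
grasp_force: 117.8
```

```bash
python3 -c "
from h import *
go(.604,-.327,.157,0)
im=imaging.read_camera('scene'); cv2.imwrite('s_b.png',im[:,:,::-1])
o=bot.get_obs()['eef_pos']+[0,0,.0046]
h=cv2.cvtColor(im,cv2.COLOR_RGB2HSV)
m=((h[:,:,0]>14)&(h[:,:,0]<28)&(h[:,:,2]>70)&(h[:,:,1]<150))
for th in(60,70,80):
  t=np.radians(th); a=np.array([np.cos(t),0,np.sin(t)]); print(th,np.round(px(o-.15*a,'scene')),np.round(px(o+.05*a,'scene')))
u,v=map(int,px(o-.1*np.array([.3,0,.95]),'scene'));print(u,v)
for r in range(v-40,v+34,2): print(r,''.join('#' if m[r,c] else '.' for c in range(u-45,u+45)))
"
```

```text
t 15.70 eef [ 0.5987 -0.3348  0.2707] ang -0.5 F [-1.1 -0.7 -1.2] grip 0.177 117.8 tilt [-0.007 -0.003 -1.   ]
shift cm [ 0.6  -0.82 11.37] turn -0.5
60 [214. 270.] [235. 250.]
70 [222. 278.] [231. 247.]
80 [231. 286.] [227. 244.]
225 272
232 ..............................................................#.####.####..###............
234 ..............................................................#...#########...............
236 ................................................................#########.................
238 .......................................................................#..................
240 ....................................................................##....................
242 ..........................................................................................
244 ...................................................###....................................
246 .................................................#######..................................
248 ...............................................###########................................
250 ..
[... 1953 characters left out ...]
...................................
292 ..........................................................................................
294 ..........................................................................................
296 ..........................................................................................
298 ..........................................................................................
300 ..........................................................................................
302 ..........................................................................................
304 ..........................................................................................
```

Call:
{"method": "carry_out", "body": {"targets": [[1.2,-0.8,0,0,-1],[0,0,2,0,-1],[0,0,3,0,-1],[0,0,3,0,-1],[0,0,2,0,-1],[0,0,1,0,-1],[0,0,0.6,0,-1],[0,0,0,0,-1],[0,0,0,0,-1]]}}

```text
t: 16.65
eef_pos: [0.6175, -0.3188, 0.1584]
tool_rot: [0.0, 1.0, 0.001, 0.001]
contact_force: [-0.4, 0.8, -0.3]
gripper_width: 0.172
grasp_force: 117.5
```

```bash
cat >> h.py <<'E'
def show(name,u0,v0,u1,v1):
    im=imaging.read_camera(name); h=cv2.cvtColor(im,cv2.COLOR_RGB2HSV)
    m=((h[:,:,0]>14)&(h[:,:,0]<28)&(h[:,:,2]>70)&(h[:,:,1]<150))
    for r in range(v0,v1,2): print(r,''.join('#' if m[r,c] else '.' for c in range(u0,u1)))
E
python3 -c "
from h import *
go(.611,-.327,.155,0)
c=np.array([.525,-.287,.02])
print(px(c,'scene')); show('scene',195,230,285,315)"
```

```text
t 16.65 eef [ 0.6175 -0.3188  0.1584] ang 0.1 F [-0.4  0.8 -0.3] grip 0.172 117.5 tilt [ 0.002 -0.    -1.   ]
shift cm [-0.65  0.82  0.34] turn 0.1
(np.float64(236.15234563412375), np.float64(282.67583224629885))
230 .........................................................####.####........................
232 .......................................................#####..............................
234 ......................................................#####...............................
236 .....................................................#####................................
238 ...............#...................................#####..................................
240 .................................................#####....................................
242 ..............................................######...............#......................
244 ...........................................######.........................................
246 ..........................................................................................
248 ............................
[... 2497 characters left out ...]
...................................
302 #...........................................#########.....................................
304 ...........................................#########......................................
306 ............................................#######.......................................
308 ..............................................###.........................................
310 ..........................................................................................
312 ..........................................................................................
314 ..........................................................................................
```

Call:
{"method": "carry_out", "body": {"targets": [[0.5,-1.1,0.3,0,-1],[0.35,-1.15,0,0,-1],[0.05,-1.2,0,0,-1],[-0.25,-1.2,0,0,-1],[-0.55,-1.05,0,0,-1],[-0.8,-0.9,0,0,-1],[-1.0,-0.65,0,0,-1],[-1.15,-0.4,0,0,-1],[-1.2,-0.05,0,0,-1],[-1.2,0.25,0,0,-1],[-1.05,0.55,0,0,-1],[-0.9,0.8,0,0,-1]]}}

```text
t: 17.9
eef_pos: [0.5433, -0.259, 0.1545]
tool_rot: [0.0, 1.0, 0.0, 0.0]
contact_force: [0.9, 0.5, -0.3]
gripper_width: 0.174
grasp_force: 118.1
```

```bash
python3 -c "
from h import *
go(None,0,0)"
```

```text
t 17.90 eef [ 0.5433 -0.259   0.1545] ang 0.0 F [ 0.9  0.5 -0.3] grip 0.174 118.1 tilt [ 0. -0. -1.]
```

Call:
{"method": "carry_out", "body": {"targets": [[-0.65,1.0,0,0,-1],[-0.4,1.15,0,0,-1],[-0.05,1.2,0,0,-1],[0.25,1.2,0,0,-1],[0.55,1.05,0,0,-1],[0.8,0.9,0,0,-1],[1.0,0.65,0,0,-1],[1.15,0.4,0,0,-1],[1.2,0.05,0,0,-1],[0,0,0,0,-1]]}}

```text
t: 18.9
eef_pos: [0.5837, -0.3329, 0.1534]
tool_rot: [-0.001, 1.0, 0.001, -0.001]
contact_force: [-1.1, 1.0, -0.3]
gripper_width: 0.173
grasp_force: 118.1
```

```bash
python3 -c "
from h import *
go(None,0,0); shot('stir',180,225,300,325,6,'scene'); shot('stirt',370,160,490,260,6)
a=cv2.imread('pics/stir.png');b=cv2.imread('pics/stirt.png');c=np.hstack([a,b]);cv2.imwrite('pics/both.png',cv2.resize(c,(800,333),interpolation=cv2.INTER_AREA))"
```

```text
t 18.90 eef [ 0.5837 -0.3329  0.1534] ang 0.1 F [-1.1  1.  -0.3] grip 0.173 118.1 tilt [-0.002  0.002 -1.   ]
```

View pics/both.png

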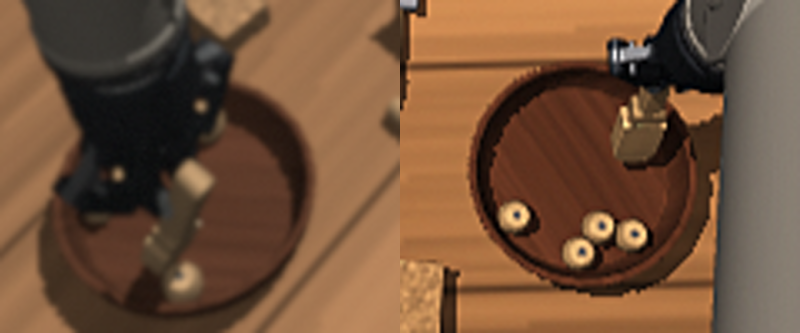

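The right (top) panel shows four beads at (515,217), (600,226), (632,236) and (578,252), with the blade at (640,140). The left (scene) panel shows a bead beside the blade at (185,280). All are in the bowl.

```bash
python3 -c "
from h import *
s=np.array([[.561,-.257],[.519,-.236],[.523,-.282],[.488,-.263],[.485,-.306]])
for u,v in((515,215),(600,224),(632,234),(578,250)):
  p=w((u-400)/3.333+370,v/3.333+160,.036)[:2]; print(np.round(p,3),np.round(np.linalg.norm(s-p,axis=1)*1e3))
p=w(180+185/3.333,225+275/3.333,.036,'scene')[:2];print('scene',p.round(3),np.round(np.linalg.norm(s-p,axis=1)*1e3))
print('tip',w((637-400)/3.333+370,163/3.333+160,.02), px([.5277,-.333,.02]))
print('wall scene tip',w(180+150/3.333,225+262/3.333,.02,'scene'))
"
```

```text
[ 0.495 -0.231] [71. 24. 58. 33. 76.]
[ 0.486 -0.301] [87. 73. 42. 38.  5.]
[ 0.477 -0.327] [110. 101.  65.  65.  23.]
[ 0.465 -0.282] [99. 71. 58. 30. 32.]
scene [ 0.576 -0.34 ] [ 84. 119.  79. 117.  97.]
tip [ 0.53864175 -0.33956499  0.02      ] (np.float64(439.04843329190936), np.float64(212.79956482208672))
wall scene tip [ 0.54178443 -0.34348039  0.02      ]
```

Call:
{"method": "carry_out", "body": {"targets": [[-0.4,-1.5,0,0,-1],[-0.4,-1.5,0,0,-1],[-0.4,-1.5,0,0,-1],[-0.4,-1.5,0,0,-1],[-0.3,-1.3,0,0,-1],[-1.2,0,0,0,-1],[-1.2,0,0,0,-1],[-1.1,0,0,0,-1],[0,1,0,0,-1],[0,1,0,0,-1],[0,1,0,0,-1],[0,0.9,0,0,-1]]}}

```text
t: 20.2
eef_pos: [0.5313, -0.2972, 0.1551]
tool_rot: [-0.003, 1.0, 0.0, 0.002]
contact_force: [3.2, 15.6, 9.5]
gripper_width: 0.173
grasp_force: 123.6
```

Call:
{"method": "carry_out", "body": {"targets": [[0,0,0,0,-1],[0,0,0,0,-1]]}}

```text
t: 20.4
eef_pos: [0.532, -0.2962, 0.1554]
tool_rot: [-0.003, 1.0, 0.001, 0.002]
contact_force: [2.1, 10.7, 7.0]
gripper_width: 0.174
grasp_force: 121.2
```

```bash
cat > beads.py <<'E'
from h import *
s=np.array([[.561,-.257],[.519,-.236],[.523,-.282],[.488,-.263],[.485,-.306]])
def beads(n="top"):
    im=imaging.read_camera(n); h=cv2.cvtColor(im,cv2.COLOR_RGB2HSV)
    u,v=map(int,px([.525,-.287,.03],n)); k=48
    m=((h[:,:,0]>12)&(h[:,:,0]<28)&(h[:,:,2]>110)&(h[:,:,1]<160)).astype(np.uint8); q=np.zeros_like(m);q[v-k:v+k,u-k:u+k]=m[v-k:v+k,u-k:u+k]
    N,l,st,c=cv2.connectedComponentsWithStats(q)
    for i in range(1,N):
        if st[i][4]>25:
            p=w(*c[i],.036,n)[:2]; print(n,st[i],p.round(3),np.round(np.linalg.norm(s-p,axis=1)*1e3))
go(None,0,0);beads();beads("scene")
E
python3 beads.py
```

```text
t 20.40 eef [ 0.532  -0.2962  0.1554] ang 0.1 F [ 2.1 10.7  7. ] grip 0.174 121.2 tilt [ 0.004  0.006 -1.   ]
top [375 165  73  35 975] [ 0.645 -0.256] [ 84. 128. 125. 157. 168.]
top [452 165   8  20  37] [ 0.635 -0.384] [147. 188. 151. 190. 169.]
top [ 455  165   16   96 1060] [ 0.521 -0.401] [149. 165. 119. 142. 101.]
top [ 375  180   40   81 1463] [ 0.52 -0.18] [ 87.  56. 102.  89. 130.]
top [426 207   6   8  27] [ 0.533 -0.299] [50. 65. 20. 58. 49.]
top [420 210   6  14  47] [ 0.517 -0.282] [51. 46.  6. 35. 40.]
top [400 220   9   9  62] [ 0.496 -0.229] [71. 25. 60. 35. 78.]
top [430 224  18   9  97] [ 0.485 -0.328] [104.  98.  59.  65.  22.]
top [419 231   9   9  65] [ 0.464 -0.28 ] [99. 70. 59. 29. 33.]
top [387 246  64  15 726] [ 0.413 -0.262] [148. 109. 111.  75.  84.]
scene [187 232  18  83 706] [ 0.412 -0.325] [163. 139. 119.  98.  75.]
scene [241 232  12   5  34] [ 0.455 -0.168] [139.  94. 133. 101. 142.]
scene [ 233  232   50   96 1949] [ 0.589 -0.234] [ 36.  70.  81. 105. 126.]
scene [226 247  11  10  71] [ 0.461 -0.235] [103.  58.  78.  39.  75.]
scene [237 255  10   9  74] [ 0.498 -0.235] [66. 21. 53. 30. 72.]
scene [213 263  11  11  78] [ 0.467 -0.288] [99. 73. 56. 32. 26.]
scene [202 278  18  15 124] [ 0.487 -0.335] [108. 104.  65.  72.  29.]
scene [229 303  12  10  96] [ 0.574 -0.341] [ 85. 119.  78. 116.  96.]
```

Call:
{"method": "carry_out", "body": {"targets": [[0.3,-0.6,0,0,-1],[0.3,-0.6,0,0,-1],[0,0,0,0,-1]]}}

```text
t: 20.8
eef_pos: [0.5354, -0.2882, 0.1541]
tool_rot: [0.0, 1.0, 0.001, 0.0]
contact_force: [0.5, 0.2, -0.5]
gripper_width: 0.17
grasp_force: 119.3
```

```bash
python3 -c "
from h import *
go(None,0,0)
im=imaging.read_camera('top').astype(int)
ch=' .:-=+*#%@'
for r in range(184,250):
  print(r,''.join(ch[min(9,int(im[r,c].sum()/3/26))] for c in range(392,466)))
"
```

```text
t 20.80 eef [ 0.5354 -0.2882  0.1541] ang 0.1 F [ 0.5  0.2 -0.5] grip 0.17 119.3 tilt [ 0. -0. -1.]
184 ============:::..           ....... ....   :==:::.  :--:::::-#+++++=======
185 ==========-:::.            ..... ......    :+-::::.:--::::::+++++=========
186 =========-::.            ..............    :+-::::::-:::::::*+++==========
187 ========-:..         ....:::::::::::::     :+=:::::::::::::-*++===========
188 =======-::.         ::::::::::::::::::     :==:::-..:::::::+++=-==========
189 ======-::.        ..::::::::::::::::::   . :-=:::=:::::::::*+=--==========
190 ======::.        .:::::::::::::::::...   ...:+:::-::::::::-+=--===========
191 ====--:.        :::::::::...:.::::...     . .*-:::::::::::+=----==========
192 ====:::       :.::::::..-.  .+-::..       . .==:::::::::::+----===========
193 ====::.       ::::::::..:.   *: .-  .     . ::*-:::::::::-=----===========
194 ===::.      :.::::::::. -:-..+===++..     . .:=-.::::::::=-----===========
195 =+-:.      :::::::::::.:++#==+++++*:.      . .-+-::::::::------===========
196 =-::.      :::.:::::::.:+*#++++++++:.      . .:-
[... 3513 characters left out ...]
==========:.::::.    ....... ........  .::::....:::------===========
242 ===================.::::...     ......   ..::::::......::------===========
243 ===================-..::::::::.........::::::..........::------===========
244 ====================---...::::::::::::::::::...........::------===========
245 -----------------------:  .....::...........          :::------===========
246 ::::::::::::::::::::::::::     .. ...... . ..       :::::------===========
247 ::::::::::::::::---------------   .............=-.=-==:::------===========
248 -------=-==========================..........====-====:::------===========
249 ======================================================:::------===========
```

Call:
{"method": "carry_out", "body": {"targets": [[-0.7,0,0,0,-1],[-0.7,0,0,0,-1],[-0.6,0,0,0,-1],[0,0.6,0,0,-1],[0,0.6,0,0,-1],[0.2,0.6,0,0,-1],[0.3,0.5,0,0,-1],[0.4,0.4,0,0,-1],[0,0,0,0,-1]]}}

```text
t: 21.75
eef_pos: [0.528, -0.3051, 0.1555]
tool_rot: [-0.007, 1.0, 0.002, 0.002]
contact_force: [3.9, 21.6, 11.8]
gripper_width: 0.17
grasp_force: 129.2
```

```bash
cat > asc.py <<'E'
from h import *
go(None,0,0)
im=imaging.read_camera('top').astype(int)
ch=' .:-=+*#%@'
for r in range(196,246):
  print(r,''.join(ch[min(9,int(im[r,c].sum()/3/26))] for c in range(392,456)))
E
python3 asc.py
```

```text
t 21.75 eef [ 0.528  -0.3051  0.1555] ang 0.3 F [ 3.9 21.6 11.8] grip 0.17 129.2 tilt [ 0.004  0.013 -1.   ]
196 =-::.      :::::::::::::::::::..:.   *. ..         . .:==.:.::::
197 =-::      :::::.::::::::::::::. :-::.*+++++.:      .. :-*-:.::::
198 =::.     :::::::::::::::::::::.:=*#++******::       . .:=+..::::
199 =::      ::::::::.::::::::.:::.:=##++++****::       .. ::+-.::::
200 -:.      ::::::::.::::::::::::::=#*****++==..        . ..-+-::::
201 ::      .:::::::::.::::::::::::.-#=--:-::..          ..  .-=::::
202 ::      :::::::::::.::::::::.:: .=.                   .. ..-::::
203 :.     :::::::::::::::::::::::: .=   .+                . ...::::
204 :.    :::::::::::::::::::::::::..:   .#                .. ..::::
205 :     .::::::::::::::::::::::::. .    =                 ..  -:::
206 :   .  ::::::::::::::::::::::::..:.                       ..:-::
207 :     :::::::::::::::::::::::::::::..                       ..:.
208 .     :::::::::::::::::::::::::..:::-*----- .. ..::             
209 :     ::::::::::::::::::::::::::..::-*=----.....::::..          
210 :    ::::::::::::::::
[... 1758 characters left out ...]
.:::......
236 ==========::..  .::::::::::++*#*:=##:  :::::::........::::......
237 ===========:::.  ...:::::::=++##**#*.  :::::.........:::........
238 ============-.::.  ...::::::==+###+-   :::..........:::........=
239 =============-.::.    ..:::::===+=:.   ......... .::::........-=
240 ==============-:::::.   .....:::.    ......... .::::.........-==
241 ================:.::::.     ...............  .::::..........-===
242 ===================.::::..      ......   ..::::::..........-====
243 ===================-..::::::::.........::::::.............-=====
244 ====================---...::::::::::::::::::............::------
245 -----------------------: ......::...........          :.::::::::
```

Call:
{"method": "carry_out", "body": {"targets": [[0,-0.6,0,0,-1],[0,-0.4,0,0,-1],[0,0,0,0,-1]]}}

```text
t: 22.1
eef_pos: [0.5266, -0.2986, 0.1552]
tool_rot: [-0.004, 1.0, 0.002, 0.002]
contact_force: [3.9, 14.0, 5.9]
gripper_width: 0.172
grasp_force: 123.6
```

```bash
python3 -c "
from h import *
go(None,0,0)
im=imaging.read_camera('scene').astype(int)
ch=' .:-=+*#%@'
for r in range(244,320):
  print(r,''.join(ch[min(9,int(im[r,c].sum()/3/20))] for c in range(192,280)))
print(px([.485,-.306,.036],'scene'),px([.525,-.287,.01],'scene'))
"
```

```text
t 22.10 eef [ 0.5266 -0.2986  0.1552] ang 0.2 F [ 3.9 14.   5.9] grip 0.172 123.6 tilt [ 0.004  0.007 -1.   ]
244 +++=-::..                 ....      .:=+**++===++=--==+++++++++++++**************++++++*
245 +++=-::...                 ..    ....:=++++====++++=++++++++++++++**************++++++**
246 ++=-::..........                .:----=+++====+++++++++++*+++++++**********+****+++++***
247 ++=-::...::--::.               .-++*+==++=====++++++++++++++++++********+*****++++++****
248 +=-:::...-=====-.          ....-+*##**+==----==========++++++++**************++++++*****
249 --:::...:-=++++-:.        ..:::=*#####*+=---------:-----====++++*************+++++******
250 :::::....:=++++=:.        .:---+*######*=-:::::::::::::::---===+++**********++++++******
251 ..::.....::-====:.        .:=--=+*###%##*=:..............::::--==++++******++++++++*****
252 ..:........::---..         :---==+*##%##*=:.................:::---=+++****+++++++++*****
253 .................          .::--==+*###*+-:....................:::-=+++***++++++++******
254 :....  .....              ...::--==+*#*+-:.....:::::....
[... 5502 characters left out ...]
*++===+**********
314 ::::::::::::::::::::::::::--------::..:--------:-------:::.....:::-=++*++===++**********
315 ::::::::::::::::::::::::::--------::::::------::::::::::.....::::-=++*++===++***********
316 :::::::::::::::::::::::::::::-----::::::------::::::.......:::::-=++*++====+************
317 ::::::::::::::::::::::::...:::::::::::::::::::::.........::::::-=++*++====+*************
318 :::::::::::::::::::::::::::.....:::::::::::::.........::::::::-=++**++===+**************
319 ::::::::::::::::::::::::::::......................:::::::::::-=++**++===++**************
(np.float64(217.8643566227402), np.float64(276.6316235753843)) (np.float64(236.77431817816975), np.float64(284.59542591576))
```

Call:
{"method": "carry_out", "body": {"targets": [[0,-0.8,0,0,-1],[0,-0.8,0,0,-1],[0.3,-0.8,0,0,-1],[0,0,0,0,-1]]}}

```text
t: 22.55
eef_pos: [0.5268, -0.2805, 0.1542]
tool_rot: [0.0, 1.0, 0.001, -0.0]
contact_force: [0.4, -0.1, -1.2]
gripper_width: 0.173
grasp_force: 119.4
```

```bash
sed -i 's/26))/18))/; s/392,456/392,462/' asc.py; python3 asc.py
```

```text
t 22.55 eef [ 0.5268 -0.2805  0.1542] ang 0.1 F [ 0.4 -0.1 -1.2] grip 0.173 119.4 tilt [-0. -0. -1.]
196 #+--.    ..---::---..=.. .%-::.       ...-%=----------+%+++++*********
197 *=-:   ...:----:---..-.   #=:-:+ .     : -+#:--------:#+=++++*********
198 *--.   ..------::--::+=***##*##%:.  .  ..:-%=:--------*=+++++*********
199 *--  . ..--------:-:-#%@#####%%%-.   . .. -+#--------+==+++++*********
200 =-:  ... --------:::=#@@##%%%%%*:.      :.::*+-------+==+++++*********
201 --.   ..:---------::=#@@#**+++=-..      .: :-*------====+++++*********
202 --   ...-----------:-=+#-::...  ..      ....:=------=-==+++++*********
203 -:   ..-------------..=.   #        .    .:..------=-===+++++*********
204 -:  ..--------------..+.. :@              .: :=----=-===+++++*********
205 -.  ..:-------------..-   :%               ...=---==-===+++++*********
206 -   .. -------------:.     =                ..=---+--===+++++*********
207 -   ..----------------:::                     -=-==:-===+++++*********
208 :   ..------------------:::.. .:. .           :==-::-===+++++*********
209 -  ...--------------
[... 2050 characters left out ...]
-::::.--===+++++*********
237 ***********-:-:  .::-------*#%@@@@@@: .-----::::::.:-===+++++*********
238 ************+:-:. ..::-=---=**%@@@#=. .---::::::...--===+++++*********
239 *************+:--:.  ..:-----*+##+=.   ::::::....::--===+++++*********
240 **************+-----.. ..:::.---:..  :.:.......:-----===+++++*********
241 ****************=:----:. ......:.....:..... .:----:--===+++++*********
242 *******************:---:::.. ............::-:---:::--===+++++*********
243 *******************+.:--------:..::::::----=-::::::-====++++**********
244 ********************+++:::-=------------==--.::....--===++++**********
245 +++++++++++++==========-...::::--:::::::.:.........--===+++++*********
```

Call:
{"method": "carry_out", "body": {"targets": [[1.4,-0.2,0,0,-1],[1.4,-0.4,0,0,-1],[1.4,-0.8,0,0,-1],[1.4,-1,0,0,-1],[1.0,-1,0,0,-1],[0,0,0,0,-1]]}}

```text
t: 23.2
eef_pos: [0.5952, -0.2434, 0.1542]
tool_rot: [-0.001, 1.0, 0.003, 0.001]
contact_force: [0.4, 0.5, -0.6]
gripper_width: 0.171
grasp_force: 119.3
```

```bash
sed -i 's/range(196/range(184/' asc.py; python3 asc.py
```

```text
t 23.20 eef [ 0.5952 -0.2434  0.1542] ang 0.3 F [ 0.4  0.5 -0.6] grip 0.171 119.3 tilt [ 0.001  0.002 -1.   ]
184 *********##*--===--.::::. ......:===+++**********###########**********
185 *********#+=::@*==--::::........:==+++++********###########*##********
186 *********+-:.:@#-+---:::.::::::::===++++********############**********
187 ********+-:. :@*-=---::::-------:-==+++*********##############********
188 ******#+-:.@@-%#=----::-::------:-==+++**********############*********
189 *****#+--..@@-#@*:----+%.::-----:-==++++*******###############********
190 ****#*=-: :@@=*@%*+=--*#:-::----:-==++++********#*###########*********
191 ****+=-:  -#@*=++==-----:-:::-----==++++*********###########**********
192 ***#=--.  +*@#-:::::::::-:-::-----==++++********###############*******
193 **#+--.  .++@*:::+====*@#:--:---.-==++++********#*###########*********
194 *#*--:   -++*=---==-==+*+----....-==++++*********###########**********
195 ##=-:    =++--====--=--=:.... . .-==++++********#############*********
196 #+--.    +++-=======--=#. .......===++++*******#*###########*#********
197 #=--    .++
[... 2959 characters left out ...]
*******#############*****
237 *********#*-:-:  .::-------*#%@@@@#-==++++**********#############*****
238 ************+:-:. ..::-=---=#*%@@@#-==++++**********############******
239 *************+:--:.  ..::----*+##+--==++++**********#############*****
240 **************+-----.. ..:::.---:..-==++++***********############*****
241 ****************=:----.........:...-==+++++**********############*#***
242 ***************#***:---:::.. ......-==++++**********##############****
243 *******************+::--------:..::-==++++***********##############***
244 ********************+++:::-===------==+++++**********##############***
245 ++++++++++++++========+- ..::::--::-==+++++**********#############****
```

```bash
cat > ascs.py <<'E'
from h import *
go(None,0,0)
im=imaging.read_camera('scene').astype(int)
ch=' .:-=+*#%@'
for r in range(248,322,1):
  print(r,''.join(ch[min(9,int(im[r,c].sum()/3/20))] for c in range(194,274)))
E
python3 ascs.py
```

```text
t 23.25 eef [ 0.5938 -0.2451  0.1541] ang 0.2 F [-0.1 -0.1 -0.9] grip 0.17 119.3 tilt [-0.     0.001 -1.   ]
248 +***********++++++++++++++*********+++=-::::::::...-===:.             .-+##%%%##
249 ***********++++++++++++++*******+++==--:...::::....:---:.             :-+*##%%%#
250 **********++++++++++++++*****+++===--::.....:::.....:::..            .:-=+*##%%%
251 *********++++++++++++++****++===--::::.....:::..........             .:-==+*##%%
252 *******++++++++++++++++*+++==---:::.......:::...........          ....:--==+*###
253 *******++++++++++++++++++==--:::..........::....  .....          ..:.:::--==+***
254 *****++++++++++++++++++==--:::.............:...    ..            .:::::----==++=
255 ****+++++++++++++++++==--:::....................                ..:--:-------=-=
256 ***++++++++++++++++===-:::.................:-:..                .:-------------=
257 **++++++++++++++++==--:::.:...............:=+=-...              .:---------:::-+
258 *+++++++++++++++==--::::....:......:::::.:-+#*=--::..            .:--------::-=+
259 +++++++++++++++==--:::.:..:.::::::::::::::-*%%*+*++-
[... 4598 characters left out ...]
..:::-=+***+===+****
314 -::::::::::::::::...................:-------:::::..:::::.....:::-=+***+===+*****
315 =-::::::::::::::::..................:::-----::::::::::.....::::-=+***+===+******
316 +=--::::::::::::::::..................::----:::::........:::::-=+***++==++******
317 ++=-::::::::::::::::::.................:::::::.........::::::-=+***++==++*******
318 **+-::::::::::::::::::::...............::::.........::::::::-=+***++===+********
319 **+=-::::::::::::::::::::::....................::::::::::::-=+***++===+*********
320 ***+-::::::::::::::::::::::::::...........:::::::::::::::--=+****+===+**********
321 **+=-:::::::::::::::::::::::::::::::::::::::::::::::::::-==+****+===+***********
```

```bash
python3 -c "
from h import *
s=np.array([[.561,-.257],[.519,-.236],[.523,-.282],[.488,-.263],[.485,-.306]])
for n,u,v in(('A',242,259),('D',217.5,266.5),('B',218.5,283.5),('C',208.5,290.7),('E',234.5,306.5)):
  p=w(u,v,.036,'scene')[:2]; print(n,p.round(3),np.round(np.linalg.norm(s-p,axis=1)*1e3))
# scene-camera start positions, for consistency
im=cv2.imread('scene0_raw.png').astype(int)
ch=' .:-=+*#%@'
for r in range(258,292): print(r,''.join(ch[min(9,int(im[r,c].sum()/3/22))] for c in range(205,265)))
print(w(0.5,.5,0)[:0])
"
```

```text
A [ 0.499 -0.234] [66. 20. 54. 31. 73.]
D [ 0.464 -0.286] [101.  74.  59.  33.  29.]
B [ 0.5   -0.319] [87. 85. 43. 57. 19.]
C [ 0.494 -0.346] [112. 113.  71.  84.  41.]
E [ 0.573 -0.34 ] [ 83. 117.  76. 114.  94.]
258 ======--:::...............................................::
259 =====--::..................................................:
260 ===---::.................::::::::::::::..:::................
261 ==---::.............::::::::::::::::::::--=--:..............
262 =--:::..........::::::::------------::-=+++++=-:............
263 --:::..........:::::::--=++++=--:--::--+*#****+-:...........
264 --::........:::::::::-=+**##*+=--::::-=*#*+*##*=-:..........
265 -::.:..:::::::::::----+*#**###+=----:-=*#*++##*+-::.........
266 -::.::::::::::::-----=*#*++*##*+=-----=*##**##*+=-::........
267 :::::::::::::::------=*##++*#**+=-----=+*####*++=--:::......
268 ::.:::::::::::--------+*#*****+=-------=+****++=----::......
269 ....:::::::::::-:-----=+****++==----:::-========-----::.....
270 .....:::::::::::::::::--=+++===----:::::----==--------::....
271 ....:::::::::::::::::::----=-------:
[... 627 characters left out ...]
**++==-:::::-=*#*****++=--:::::-+*##****++=-:::
282 :::::::::-==+++===--::::::-++****++==-::::::-=*###**++==--::
283 :::::::::---=====--::::::::-==++====--:::::::-=+**+++==---::
284 ::::::..::-------:::::::::::---------:::::::::-=======--::::
285 ::::::...::-----:::::::::.:::-------:::::::..::---------::::
286 :::::.....::::::::::::::...:::----::::::::...:::------::::::
287 :::::..........::::::::.....::::::::::::::....::::::::::::::
288 ::::::........:::::::::...........::::::::......::::::::::::
289 :::::::......:::::::::::.........:::::::::..........::::::::
290 ::::::::::::::::::::::::........:::::::::::........:::::::::
291 :::::::::::::::::::::::::::.::::::::::::::::.....:::::::::::
[]
```

Call:
{"method": "carry_out", "body": {"targets": [[-1.4,-0.4,0,0,-1],[-1.4,-0.4,0,0,-1],[-1,0,0,0,-1],[-1,0,0,0,-1],[-0.9,0,0,0,-1],[0.4,1,0,0,-1],[0.2,1.4,0,0,-1],[0,1.4,0,0,-1],[-1.2,0,0,0,-1],[-1.2,0.2,0,0,-1],[0,1.1,0,0,-1]]}}

```text
t: 24.4
eef_pos: [0.5167, -0.289, 0.1542]
tool_rot: [-0.001, 1.0, 0.001, -0.0]
contact_force: [0.9, 0.9, -0.9]
gripper_width: 0.166
grasp_force: 119.8
```

Call:
{"method": "carry_out", "body": {"targets": [[0.8,0.65,0,0,-1],[0.8,0.65,0,0,-1],[0.8,0.65,0,0,-1],[0.8,0.65,0,0,-1],[0.8,0.65,0,0,-1],[0,0,0,0,-1]]}}

```text
t: 25.0
eef_pos: [0.5593, -0.3235, 0.1541]
tool_rot: [0.0, 1.0, 0.0, 0.0]
contact_force: [-0.4, -0.3, -0.7]
gripper_width: 0.168
grasp_force: 119.5
```

Call:
{"method": "carry_out", "body": {"targets": [[0.5,-1.4,0,0,-1],[0.6,-1.4,0,0,-1],[0.7,-1.4,0,0,-1],[0.8,-1.4,0,0,-1],[0.6,-1.4,0,0,-1],[0,0,0,0,-1]]}}

```text
t: 25.6
eef_pos: [0.5917, -0.2483, 0.1545]
tool_rot: [-0.001, 1.0, 0.003, 0.001]
contact_force: [0.1, 0.6, -1.6]
gripper_width: 0.177
grasp_force: 119.4
```

```bash
python3 ascs.py | awk 'NR<70'
```

```text
t 25.60 eef [ 0.5917 -0.2483  0.1545] ang 0.3 F [ 0.1  0.6 -1.6] grip 0.177 119.4 tilt [ 0.001  0.002 -1.   ]
248 +***********++++++++++++++*********++=--::::::...:-==-.             .:+*#%%##***
249 ***********++++++++++++++*******+++==-:..:::::...::--:.             .-+*#%%%##**
250 *********+++++++++++++++*****+++==--:.....:::.....:::..            .:-++*#%%%##*
251 *********++++++++++++++****++===--::.....:::..........             .:-=++*#%%%#*
252 *******++++++++++++++++*+++==---:::......:::..........          .  .::-=++*#%##+
253 ******+++++++++++++++++++==--:::........:::... ......          ....:::--=++*#*++
254 *****+++++++++++++++++===--:::..........::...    ...           ..::::----=++++=+
255 ****+++++++++++++++++==--:::.............:...                  .::::------=====+
256 ***++++++++++++++++==--::::............::--:..                 .:------------=+*
257 **++++++++++++++++==--:::....:.........:=++-..                ..:---------::-=+*
258 *+++++++++++++++==--:::::..::......::::-*#*=-::...             .:--------:::=+**
259 +++++++++++++++==--:::....:.::.::::::::=#%#+=++=::.
[... 4089 characters left out ...]
-----::..:-+****+===
308 ::::::::::........:::--::--------------::-=--::......::---------::..:-=+***+===+
309 :::::::::::.......:::-:::---------------==+=-::......:--------::...:-=+***++==++
310 :::::::::::::......::::..:-------------=+*+=-::.....::------:::...::=+***++==++*
311 ::::::::::::::.......:...::------::---==+*+--::.....::-----:::...::-+***++===+**
312 :::::::::::::::...........:::--:::::--=====--::.....:----:::...:::-=+**++===+***
313 ::::::::::::::::............::::...:---===---:.....:----::....:::-=+***+===+****
314 -::::::::::::::::...................:-------::....::-:::.....:::-=+***+===+*****
315 =-:::::::::::::::::.................::------:::...::::.....::::-=+***+===++*****
```

```bash
python3 -c "
from h import *
S=np.array([w(u,v,.036,'scene')[:2] for u,v in((230.5,266.3),(248.5,265),(217.7,278.7),(235,279.6),(254.3,279.6))])
print(S.round(3).tolist())
for n,u,v in(('A',237.5,259.5),('D',216.7,268.7),('B',211.3,297.5),('C',222,304),('E',234,306.5)):
  p=w(u,v,.036,'scene')[:2]; print(n,p.round(3),np.round(np.linalg.norm(S-p,axis=1)*1e3), np.hypot(*(p-[.527,-.288])).round(3))
"
```

```text
[[0.49, -0.267], [0.524, -0.237], [0.489, -0.31], [0.525, -0.287], [0.563, -0.26]]
A [ 0.491 -0.242] [25. 34. 69. 57. 75.] 0.059
D [ 0.467 -0.292] [ 34.  79.  29.  58. 102.] 0.06
B [ 0.512 -0.355] [ 91. 118.  50.  69. 108.] 0.069
C [ 0.544 -0.352] [101. 117.  70.  68.  94.] 0.066
E [ 0.572 -0.34 ] [110. 113.  88.  71.  81.] 0.069
```

Every bead is at least 25 mm from every start position, so the stir is done. Now I'll lift out and carry the paddle to the board.

Call:
{"method": "carry_out", "body": {"targets": [[0,0,-1,0,-1],[0,0,-2,0,-1],[0,0,-4,0,-1],[0,0,-4,0,-1],[0,0,-2,0,-1],[0,-3,0,0,-1],[-0.9,-3.5,0,0,-1],[-0.9,-3.5,0,0,-1],[-0.9,-3.5,0,0,-1],[-0.9,-3.5,0,0,-1],[-0.9,-3.5,0,0,-1],[-0.9,-3.5,0,0,-1]]}}

```text
t: 26.85
eef_pos: [0.5353, -0.0127, 0.2853]
tool_rot: [0.0, 1.0, -0.001, 0.001]
contact_force: [0.2, -0.0, -1.4]
gripper_width: 0.17
grasp_force: 119.3
```

Call:
{"method": "carry_out", "body": {"targets": [[-0.9,-3.5,0,0,-1],[-0.9,-3.5,0,0,-1],[-0.9,-3.5,0,0,-1],[-0.9,-3.5,0,0,-1],[-0.9,-3.5,0,0,-1],[-0.9,-3.5,0,0,-1],[-0.9,-3.5,0,0,-1],[-0.3,-3.5,0,0,-1],[0,-1.5,0,-2.8,-1],[0,0,0,0,-1]]}}

```text
t: 27.85
eef_pos: [0.4695, 0.2839, 0.2849]
tool_rot: [-0.0, 1.0, 0.027, 0.0]
contact_force: [0.7, 0.0, -0.8]
gripper_width: 0.17
grasp_force: 119.3
```

```bash
python3 -c "
from h import *
go(.481,.288,.18,3)
o=bot.get_obs()['eef_pos']+[0,0,.0046]
for th in(65,72,78,84):
  t=np.radians(th); a=np.array([np.cos(t),0.05*np.cos(t),np.sin(t)]); print(th,np.round(px(o-.15*a,'scene')),np.round(px(o+.05*a,'scene')))
im=imaging.read_camera('scene').astype(int)
u,v=map(int,px(o-.06*np.array([.2,0,.97]),'scene'))
ch=' .:-=+*#%@'
for r in range(v-30,v+34): print(r,u-40,''.join(ch[min(9,int(im[r,c].sum()/3/24))] for c in range(u-40,u+40)))
"
```

```text
t 27.85 eef [0.4695 0.2839 0.2849] ang 3.1 F [ 0.7  0.  -0.8] grip 0.17 119.3 tilt [ 0.     0.001 -1.   ]
shift cm [ 1.17 -0.34 10.49] turn 0.1
65 [329. 106.] [357.  61.]
72 [334. 109.] [356.  59.]
78 [338. 112.] [354.  58.]
84 [342. 115.] [352.  58.]
59 304 ::::...::::::::::::::::::::::::..          ...     .:-++*++=--==+++****+=--:::::
60 304 :::...::::::::::::::::::::::::::..         ...     .:-=++**+=-:--==++++=--::::::
61 304 :....:::::::::::::::::::::::::::..         ...     .::-==+++=:::::--===--:::::::
62 304 :::::::::::::::::::::::::::::::::..               ..:::-==+=-:::::::---:::::::::
63 304 -::::::::::::::::::::::::::::::::..               .:::::----::::::::::::::::::::
64 304 ==---:::::::::::::::::::::::::::::..             ..:::::::::::::::::::::::::::::
65 304 ======--:::::::::::::::::::::::::::...           .::::::::::::::::::::::::::::::
66 304 =====+===-::::::::::::::::::::::::::....      ....::::::::::::::::::::::::::::::
67 304 ==+++++++===--:::::::::::::::::::::::::..    ..:::::::::::::::::::::::::::::::::
68 304 ++++++++++====--::::::::::::::::::::::::.    .:::
[... 4106 characters left out ...]
+++++++++++++++++++++++++++++++++++===========+++++=========--==++++++====---
116 304 +++++++++++++++++++++++++++++++++++++++=======+++++++=========--==+++++======---
117 304 +++++++++++++++++++++++++++++++++++++========+++++++=========--==++++++======---
118 304 ++++++++++++++++++++++++++++++++++++++======+++++++=========--==++++++=======---
119 304 +++++++++++++++++++++++++++++++++++++======+++++++=========--==+++++=========---
120 304 ++++++++++++++++++++++++++++++++++++======+++++++=========--==+++++=======+==---
121 304 +++++++++++++++++++++++++++++++++++======+++++++=========--==+++++=======++=----
122 304 ==++++++++++++++++++++++++++++++++=====++++++++=========--==+++++=======+==--:::
```

Call:
{"method": "carry_out", "body": {"targets": [[1.2,-0.4,2,0,-1],[0,0,3,0,-1],[0,0,3,0,-1],[0,0,2.5,0,-1],[0,0,1.2,0,-1],[0,0,0,0,-1]], "force": 120}}

```text
t: 28.5
eef_pos: [0.4813, 0.2844, 0.1659]
tool_rot: [0.001, 1.0, 0.024, -0.001]
contact_force: [0.6, -0.3, -1.3]
gripper_width: 0.173
grasp_force: 119.2
```

Call:
{"method": "carry_out", "body": {"targets": [[0,0,0,0,-1],[0,0,0,0,-1],[0.7,0,0.6,0,-1],[1,0,0.6,0,-1],[1,0,0.6,0,-1],[1.2,0,0.7,0,-1],[1.1,0,0.6,0,-1],[1,0,0.8,0,-1],[1,0,0.8,0,-1],[0,0,0,0,-1]], "force": 20}}

```text
t: 29.5
eef_pos: [0.5609, 0.292, 0.1252]
tool_rot: [-0.003, 1.0, 0.023, 0.008]
contact_force: [8.7, -0.5, 23.9]
gripper_width: 0.171
grasp_force: 108.9
```

```bash
cat > bd.py <<'E'
from h import *
go(.551,.288,.1235,3)
im=imaging.read_camera('scene').astype(int)
o=bot.get_obs()['eef_pos']+[0,0,.0046]
for th in(20,35,45,60,75):
  t=np.radians(th); a=np.array([np.cos(t),0.05*np.cos(t),np.sin(t)]); print(th,np.round(px(o-.15*a,'scene')),np.round(px(o+.05*a,'scene')))
ch=' .:-=+*#%@'
for r in range(100,186): print(r,''.join(ch[min(9,int(im[r,c].sum()/3/24))] for c in range(310,410)))
E
python3 bd.py
```

```text
t 29.50 eef [0.5609 0.292  0.1252] ang 2.6 F [ 8.7 -0.5 23.9] grip 0.171 108.9 tilt [ 0.015  0.006 -1.   ]
shift cm [-1.01  0.36  0.15] turn -0.4
20 [333. 126.] [388. 130.]
35 [337. 136.] [387. 127.]
45 [341. 142.] [386. 124.]
60 [349. 151.] [383. 121.]
75 [358. 159.] [379. 118.]
100 ===-:::---==++++++=-:::::::-=+++++++++++++==---==========-.                  .:+*************+++++++
101 ++==--:::--==++++==-::::::-=+++++++++++++++===============:.                 .-+**************++++++
102 +++==----::--====--::::::-=+++++++++++++++++++==+=========:.                 .=+*************+++++++
103 +++=======-::----:::::::-=++++++++++++++++++++++=======+==:.                 :=+************++++++++
104 ++=====++===-:::::::::-==++++++++++++++++++++++=======++=-.                 .:-++*********++=+++++++
105 +=====+++++==-::::::::-+++++++++++++++++++++++=======+++=-..                ..:-==++++++====++++++++
106 ====++++++++=-::::::::-=+++++++++++++++++++++=======++++=-...              ..::::----==----=+++++++=
107 ===+++++++++==--:---::--==++++++++++++++++++=======+++++=:.....            .::::
[... 7510 characters left out ...]
::::::-==++++=-:::::::-=+++++++==---:-----=++**********+++++++********
180 ++====--:::::::::::::::::::::::::::-==++++++=---:::-=+++++++++++=--:::--=++*******+*+++++++*********
181 +===--:::::::::::::::::::::::::::::-=+++++++====---==+++++++++++++=-::-=++*********+++++++**********
182 ==---::::::::::::::::::::::::::::::-=++++++++=+=====+++++++++++++++---=++**********+++++************
183 ---::::::::::::::::::::::::::::::::-=++++++++++++++++++++++++*++++====++*********++++++*************
184 ::::::::::::::::::::::::::::::::::-=+++++++++++++++++++++++++++++===++++*******+*+++++**************
185 ::::::::::::::::::::::::::::::::::-=++++++++++++++++++++++++*+++====++**********+++++***************
```

Call:
{"method": "carry_out", "body": {"targets": [[0,0,-0.6,0,-1],[0,0,0,0,-1]], "force": 20}}

```text
t: 29.75
eef_pos: [0.5559, 0.2916, 0.1291]
tool_rot: [-0.002, 1.0, 0.024, 0.004]
contact_force: [5.7, -0.1, 10.3]
gripper_width: 0.169
grasp_force: 108.8
```

Call:
{"method": "carry_out", "body": {"targets": [[0,0,0,0,-0.61],[0,0,0,0,-0.61]], "force": 20}}

```text
t: 29.95
eef_pos: [0.5559, 0.2915, 0.1287]
tool_rot: [-0.002, 1.0, 0.024, 0.004]
contact_force: [4.8, -0.4, 10.3]
gripper_width: 0.204
grasp_force: 40.6
```

Call:
{"method": "carry_out", "body": {"targets": [[0.8,0,1,0,-0.6],[0.8,0,1,0,-0.6],[0.6,0,1.1,0,-0.6],[0.6,0,1.1,0,-0.6],[0.4,0,1.2,0,-0.6],[0.4,0,1.2,0,-0.6],[0.2,0,1.2,0,-0.6],[0,0,0,0,-0.6]]}}

```text
t: 30.75
eef_pos: [0.5876, 0.2914, 0.0456]
tool_rot: [0.001, 1.0, 0.025, -0.002]
contact_force: [-0.1, 0.5, 0.5]
gripper_width: 0.2
grasp_force: 25.5
```

```bash
sed -i 's/(20,35,45,60,75)/(0,8,15,25,40)/;s/range(100,186)/range(110,186,2)/' bd.py; python3 bd.py
```

```text
t 30.75 eef [0.5876 0.2914 0.0456] ang 2.8 F [-0.1  0.5  0.5] grip 0.2 25.5 tilt [-0.004 -0.002 -1.   ]
shift cm [-3.7   0.17 -7.78] turn -0.2
0 [337. 135.] [393. 158.]
8 [337. 140.] [393. 157.]
15 [338. 144.] [393. 155.]
25 [340. 150.] [392. 153.]
40 [345. 160.] [391. 149.]
110 +++++++++++++++++++++++==-----===+++++++++=====++++++++======-:...... ..................-+**++++====
112 ++++++++++++++++++++++++++++==--:--==+++=====++++++++=======-:. ..::::..................-=++++======
114 +++++++++++++++++++++++++++++++===--=======++++++++=======---:.   ..::::::::::::::::...:-=========++
116 ++++++++++++++++++++++++++++++++++++===++++++++++=======--===:.      ...:::::::::...  .:-========+++
118 +++++++++++++++++++++++++++++++++++==+++++++++========-==+++-:.                       .:-======+++++
120 ++++++++++++++++++++++++++++++++===++++++++++=======--=++++=-.                        .--====+++++++
122 +++++++++++++++++++++++++++++++=++++++++++========--=++++++=-:.                      .:-===+++++++++
124 ++++++++++++++++++++++++++++==++++++++++========-==++++++++==-:.                    .
[... 2465 characters left out ...]
++++==--:::::::::::::::-----=*###%%%%%%%##*+==--=++**********++++++***
174 --=========+++++++++++++=========--::::::::::::::::::::::---==+**##%%%%%%##+--=++*********+++++*****
176 +++==---=======+++++++=====----:::::::::::::::::::::::::--:::----=++*#####+=-:-=+*******++++++******
178 ++++=====--===+++=======--::::::::::::::::::::::::::::-=++===---::---==+++====++******++++++********
180 ++=====++++==----=====-:::::::::::::::::::::::::::::::-=++++++++=--:::--=++*********+++++++*********
182 =====++++++==---:::-::::::::::::::::::::::::::::::::::-=+++++*+++++---=++**********+++++************
184 ========---:::::::::::::::::::::::::::::::::::::::::-=++++++**+++===+++**********+++++**************
```

Call:
{"method": "carry_out", "body": {"targets": [[0.2,0.3,0.8,0,-0.6],[0.1,0,0.8,0,-0.6],[0,0,0.5,0,-0.6],[0,0,0.2,0,-0.6],[0,0,0,0,-0.6]]}}

```text
t: 31.3
eef_pos: [0.5923, 0.2893, 0.0254]
tool_rot: [0.0, 1.0, 0.025, -0.0]
contact_force: [0.8, 0.1, 0.8]
gripper_width: 0.204
grasp_force: 25.7
```

Call:
{"method": "carry_out", "body": {"targets": [[0,0,0,0,-0.4],[0,0,0,0,-0.2],[0,0,0,0,0],[0,0,0,0,0.2],[0,0,-1,0,0.3],[0,0,-3,0,0.3],[0,0,-4,0,0.3],[0,0,-4,0,0.3],[0,0,-4,0,0.3]]}}

```text
t: 32.2
eef_pos: [0.5921, 0.2895, 0.1877]
tool_rot: [-0.0, 1.0, 0.025, 0.0]
contact_force: [0.4, 0.1, -0.9]
gripper_width: 0.652
grasp_force: 0.0
```

Call:
{"method": "carry_out", "body": {"targets": [[2,-3,0,0,0.3],[3,4,0,0,0.3],[3,4.5,0,0,0.3],[3,4.5,0,0,0.3],[1,4.5,0,0,0.3],[0,4,0,0,0.3],[0,3,0,0,0.3],[0,0,0,0,0.3]]}}

```text
t: 33.0
eef_pos: [0.719, 0.0791, 0.1857]
tool_rot: [0.002, 1.0, 0.02, 0.0]
contact_force: [1.3, -0.5, 0.8]
gripper_width: 0.648
grasp_force: 0.0
```

```bash
python3 -c "
from h import *
go(None,0,0)
for n in('scene','top'):
  im=imaging.read_camera(n); cv2.imwrite(n+'_end.png',im[:,:,::-1])
im=imaging.read_camera('top').astype(int)
ch=' .:-=+*#%@'
for r in range(172,264,2): print(r,''.join(ch[min(9,int(im[r,c].sum()/3/24))] for c in range(190,250)))
"
```

```text
t 33.00 eef [0.719  0.0791 0.1857] ang 2.3 F [ 1.3 -0.5  0.8] grip 0.648 0.0 tilt [ 0.001 -0.004 -1.   ]
172 ****************************=*******************************
174 *************************####-+*****************************
176 ************************#%%%%= *---#************************
178 ***********************+##%##+ ::::::.=*********************
180 ************************#####+ ::::.  :++***#**-************
182 *********+==+==+**#*%###%####* :---@@%%%%%%%%%% ---========-
184 :::::::::#+%%%%%%%%%%%%%#####* :---@%%%%%%%%%%%....=========
186 +++++++++%-%##%%%%%%%%%%###### :---@%%%%%%%%%%%:.::*********
188 *********##%##%%%%%%%%%%###### :---@%%%%%%%%%%@-.::*********
190 ********+#%%##%%%%%%%%%%#####%..---@%%%%%%%%%%@=.::**+++++++
192 ++*+++++++%%##%%%%%%%%%%#####%..---@%%%%%%%%%%@+.::**+++++++
194 ++++++++++%%##%%%%%%%%%%#####%..---@%%%%%%%%%%%* :..*+++++++
196 +++++++++*%%#%%%%%%%%%%%*####%- ---@%%%%%%%%%%%* ::.*+++++++
198 +++++++++=%%##%%%%%%%%%%+####%- ---@%%%%%%%%%%%# ...++++++++
200 +++++++++-@%%#%%%%%%%%%%#####%= ---@%%%%%%%%%%%% ...++++++++
202 +++++++++=%%%#%%
[... 1294 characters left out ...]
=%%%%#%%%%%%%%%%*++==-::----%#%%%%%%%%%% ...++++++
244 ++++++++++=#%%%#%%%%%%%%%%%%%%%###%%#%%%%%%%%%%%%@....++++++
246 +++++++++++*#%%#%%%%%%%%%%%%%%%#%%%%%%%%%%%%%%%%%@:...*+++++
248 +++++++++++*%%%#%%%%%%%%%%%%%%%##%%%%%%%%%%%%%%%%@:.:.*+++++
250 ============%%%#%%%%%%%%%%%%%%%#%%%%%%%%%%%%%%%%%@=   -:::::
252 ::-:------:=%%%##%%%%%%%%%%%%%%##%%%%%%%%%%%%%%%%@= ..:+==+=
254 ++++++++++=-%%%##%%%%%%%%%%%%%%##%%%%%%%%%%%%%%%%@+ ...+++++
256 ===========:@%%##%%%%%%%%%%%%%%%%%%%@@@%@%%%%%%%%#=....+++++
258 ============@%%%%%%%%%%#**++===------::..=------=====+++=+==
260 ==============-- -------=====+===+=+++++++=======+++=+=+===+
262 ++++++++++++++++++++++++++++++++++++++++++++++++++++++++++++
```

```bash
python3 -c "
from h import *
print('paddle end/tip',w(217,173.5,.035).round(3),w(218,242,.03).round(3), 'board c',[.527,.286])
im=cv2.imread('top_end.png').astype(int); ch=' .:-=+*#%@'
for r in range(182,246,2): print(r,''.join(ch[min(9,int(im[r,c].sum()/3/24))] for c in range(390,464)))
a=cv2.imread('top0_raw.png').astype(int); d=np.abs(im-a).sum(2)>90
N,l,s,c=cv2.connectedComponentsWithStats(d.astype(np.uint8)); print([ (x.tolist()) for x in s[1:] if x[4]>40])
"
```

```text
paddle end/tip [0.655 0.292 0.035] [0.461 0.288 0.03 ] board c [0.527, 0.286]
182 ::::::::::::::::....               ..       ..:::--=++++++++++++++++++++++
184 :::::::::.:::....            ......................::-=++++=++++++++++++++
186 ..::.::..::.                ::::::...................:::-=++++++++++++++++
188 :.::::.::..           .. .   :::::::::::::..............::-+++++++++++++++
190 :::::::..           .  ..    .:::::::::::::::::...........::-+++++++++++++
192 ..:.::. .      ..   .    ..   :::::::::::::::::::---- ......::-+++++++++++
194 :::::..      ..  .   .    ..  .:::::::::::::::-++##%%%*......:::*+++++++++
196 :::. .     ....    .   .    .  :::::::::::::::++*#+.:%%:......::.-++++++++
198 ::: .     ... ...  ..        .  .:::::::::::::==+#%%%%*. :.....:::..+=====
200 ::..     ..........               .:::::::::::::-===-:   .......:::.-+====
202 :.      .  .. .  ...           ...  :::::::::::::  +=*###=.......::..-+===
204 :.     ...    ........           .   :::::::::::::++#%#=*%# ......::..-+++
206 : .   .......  ........       .   ..  .::::::::::-++*##-*%%  :....:::.
[... 1035 characters left out ...]
 ==++=+++++-::  .::::  ......  ...--:..--.    . ..         :::::::::.++++++
236 +++++++++++=:::.  .::  ........::---::-:. . .. .           .::::...=++++++
238 +++++++++++++=-.::.  .. ...... ..::::::: ...           . ..:.....=++======
240 ===============+=:::::           .....                ..........-+========
242 ++++++++++++++++++===.::                          ................+=======
244 =======+==============-==  .......  .. ............................:------
[[242, 53, 176, 347, 21964], [213, 173, 18, 71, 444], [397, 187, 48, 53, 809], [436, 192, 15, 20, 158], [407, 196, 10, 10, 76], [442, 214, 11, 11, 78], [413, 235, 36, 11, 54], [388, 240, 131, 160, 8184], [590, 332, 50, 68, 1838]]
```

```bash
python3 -c "
from station import bot
print(bot.hand_in())"
```

```text
the job is handed in; nothing more can be done
None
```

I handed the job in, but it returned no verdict. By my camera checks, all five beads are in the bowl and were stirred at least 25 mm from every start spot. The paddle lies released on the board, apparently flat, about 31 mm off its centre lengthwise; I saw no bystander moved.

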